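# Square up the shooting-board fence with a try square

### The arm

A 6-joint arm with a two-finger parallel gripper is mounted at the origin on the work surface. World frame = base frame: x ahead of the robot, y to its left, z up, the work surface at z = 0. Lengths are in m, angles in rad, forces in N, time in s.
With the tool pointing down it reaches from about 0.35 to 0.975 m from the base axis. Payload 17.4 kg.
Tool frame: the origin (TCP) lies between the finger pads; the fingertips stand 14 mm ahead of it and the grasp point (between the pads) lies 5 mm behind it (tips_ahead is the distance from the TCP to the fingertips, in m); z points along the fingers, y is the direction in which the jaws open and shut (so a half turn about z gives the same grasp; the last joint's range is limited). The gripper opens to 85 mm and grips with 20 to 120 N. Pads are 22 mm wide; open, the fingers measure 114 mm over their backs; the gripper's body (76 mm by 85 mm) begins 54 mm behind the grasp point. The pads swing forward as they close: fully open they stand 13 mm farther back than shut.
Start: joints at [-1.189, 0.116, 1.442, -0, 1.584, -0.038], TCP at [0.275, -0.616, 0.245] pointing down, gripper open.
Joint ranges: [-2.83, 2.83], [-0.83, 2.19], [0.07, 2.5], [-1.14, 4.28], [0.01, 3], [-2.97, 2.97]. Speed limits (rad/s): [1.89, 1.89, 2.22, 3.14, 3.14, 3.14].

### API

Orientations are given as [roll, pitch, yaw] about the fixed x, y, z axes, in that order (R = Rz(yaw) Ry(pitch) Rx(roll)).
In Python, from cell import * gives the robot as it stands.
- The arm moves only by the tool move_arm, never from a script. Its argument "rows" is a list of rows, each an object of numbers: "dx", "dy", "dz": the shift along the tool's x, y, z in m; "rx", "ry", "rz": the turn, a rotation vector about the tool's x, y, z in degrees. A call has 1 to 5 rows; each row shifts and turns the pose as measured when the row begins, along the tool's axes as they then stand; what a row does not reach is not made up. A row lasts 1/10 s, in which the tool goes at most 50 mm and 8.59 degrees, less where a joint would pass 70% of its speed; a pose out of reach is approached as far as the arm can. A call with a gripper value outside its range is refused whole. "fingers" is the opening, from 0 (shut) to 1 (fully open), set as the call begins (left out, the last holds). The fingers move at their own pace and stop on an object; the grip force is fixed at half the most. Time passes only in rows, so rows that do not move let the fingers close. It gives the time, the measured TCP pose, the force and the opening at its end, in the units of the state.
- get_state(): the state, without advancing time (a new reading comes with each control period).
- snapshot(name): name is "side" or "top" or "wrist"; returns the picture (400x640x3 uint8, red, green, blue); there is no depth.
- camera_params(name): a dict with "fx", "fy", "cx", "cy" (pixels), "view" (4x4, takes a point from world to camera coordinates). Camera axes: x right, y up, looking along -z (the intrinsics and any distortion apply to the point x, -y, -z); pixel columns grow to the right and rows downward; lengths in m; the calibration is good to about 2 mm. A picture is of the moment at which its call begins: read the wrist's pose just before it. camera_params takes no time and is no camera call; for the wrist camera it gives the pose at the moment of the call.
- hand_in(): hands the job in, once; it reports no verdict.
The state is a dict: "t": time; "joint_pos": joint angles; "qvel": joint speeds; "tau": joint torques, N m; "tool_pos": TCP position; "ee_rot": TCP orientation; "ft_force": force on the tool from outside, world axes, zero at the start; "wrist_torque": the same for the moment, N m; "width": finger opening in m.
Only numpy, scipy, OpenCV 4.12 (cv2) and the standard library are available. Lean on these libraries where they do the work, as an engineer would, in place of code of your own. Each camera call takes 0.05 s, during which the arm holds its last target. There are 200 camera calls.

### The job

Take the try square from the sloping tool rest and lay it gently on the shooting board, blade flat on the deck and stock against the running edge, short of the fence. Then, keeping the stock on that edge, slide the square up until its blade has swung the fence square and lies flush against it; leave it there with the stock flush on the edge, and swing the black clamp lever clockwise, right round to its stop, to lock the fence. Do not disturb the other tools and wood on the bench.

Things in the scene. Friction and masses are not known exactly. Their poses are not given: they have to be found in the camera images.
- shooting_board: Fixed; plywood base 18 mm thick with a raised deck, its top 36 mm above the bench. Frame: z up, x along the deck's right-hand (running) edge towards the fence, y left across the deck. Origin at bench height. The running edge, a vertical face 18 mm high, is the plane y=0; the deck covers x -0.29 to 0.05, y 0 to 0.205. The squared fence's near face is the plane x=0.
- running_edge (a point): Top corner of the running edge where the squared fence's face meets it (shooting-board 0, 0, 0.036), axes as the board's. Right of the edge (-y) is the open plane track, 62 mm wide, its floor 18 mm below the deck top, bounded by a guide strip whose top is 2 mm below the deck top.
- fence (a joint): Angle (rad) of the fence, a dark wooden bar on the deck, 40 (x) x 188 (y) x 34 mm high. 0 = square to the running edge; positive = its free left end, 155 mm from the pivot, leans towards the robot, as at the start. Vertical pivot bolt at shooting-board x 0.020, y 0.035. Turns stiffly (0.14 N m, about 1.3 N at the blade's tip), stays where it is left.
- fence_face (a point): Point on the fence's near face (towards the robot) at deck height, 20 mm in front of the pivot; turns with the fence. x into the fence, y along it to the free end, z up; the near face is its plane x = 0.
- lever (a joint): Angle (rad) of the black clamp lever on the pivot bolt above the fence; it does not turn with the fence. 0 = pointing along shooting-board +y; grows clockwise from above to its stop at 1.57, pointing along +x: locked. Takes 0.07 N m (1.2 N at the knob); stays where it is left.
- lever_knob (a point): Centre of the 20 mm ball knob at the end of the clamp lever, 60 mm from the pivot axis and 97.5 mm above the bench; the fence's top below it is 70 mm above the bench.
- tool_rest: Sloping tool rest, fixed: plywood panel 260 mm wide, 200 mm down the slope, 15 mm thick, 35 degrees down towards the robot, lip at the foot. z up, x level pointing up-slope, y along the top edge to the left. Origin at bench height below the middle of the top edge, which is 150 mm up. The try square hooks over it: blade flat on the panel, stock just beyond the edge.
- square_stock (a point): Centre of the try square's stock, a dark wooden bar 110 (x) x 32 (y) x 24 mm (z) with brass inner face y=0.016. x to the blade's end of the stock, y along the blade to its tip, z through the thickness (up on the deck, square to the slope on the rest). With the blade flat on a surface the stock stands 13.5 mm above it, to be gripped there across 32 mm. About 0.2 kg in all.
- square_corner (a point): Where the outer edge of the square's steel blade leaves the stock's inner face: stock centre + (0.055, 0.016, 0). Blade: 36 mm wide, 3 mm thick, half-way up the stock, covering stock x 0.019 to 0.055, y 0.016 to 0.156. In place on the deck the square's x and y run along the shooting board's.
- square_heel (a point): Other end of the stock's inner face: stock centre + (-0.055, 0.016, 0). On both sides of the blade's plane the stock is 10.5 mm thick beyond the blade: the lower part hooks over the edge.
- square_tip (a point): Outer end of the blade's outer edge, the edge that meets the fence: stock centre + (0.055, 0.156, 0), at mid-thickness, 1.5 mm above the surface the blade lies on.
- bench_plane: Bystander: metal bench plane with dark wooden handles, 245 x 62 mm, about 105 mm high, beyond the work. Origin under its sole, x along its length.
- mallet: Bystander: wooden mallet lying on its side behind the tool rest, head 85 x 130 x 64 mm, handle 26 mm thick, 190 mm long along its -x. Origin at bench height where the handle meets the head.
- offcut: Bystander: small pale wooden block 85 x 55 x 21 mm lying on the near left part of the deck. Origin at the centre of its underside.
- marking_gauge: Bystander: wooden marking gauge, stem 200 mm long, head 60 mm square, right of the tool rest. Origin at bench height below the middle of its stem.

How it is judged:
By the outcome, as a careful person would: the job done as asked, in the order asked, and still so for the second after the job is handed in, with the robot touching nothing.
It also fails if it takes over 72 s, if anything falls off the work surface, if the arm or the gripper's body presses on something with over 40 N, if the wrist force passes 120 N, or if a joint passes its speed limit or range.

## Working session

There is one attempt and no reset: what is moved stays moved. The work goes in short steps, Python scripts to look and compute and a tool call to move; the robot and the scene stay as the last step left them, time stands still between calls to the robot, and variables do not carry over. Pictures are saved under pics/ and viewed, about 8 in all and at most 12, crops included, and the job is handed in when it is done.

Besides the shell and the picture viewer there is one more tool, called after "Emit:" by a JSON object that holds its "api" and its "payload". move_arm: Moves the arm, as the interface text tells. Its arguments: {"type":"object","properties":{"rows":{"type":"array"},"fingers":{"type":"number"}},"required":["rows"]}

```bash
ls; mkdir -p pics; python3 - <<'E'
from cell import *
import cv2
s=get_state();print(s)
for n in ("top","side"):
    cv2.imwrite(f"pics/{n}0.png",snapshot(n)[:,:,::-1]);p=camera_params(n);print(n,p)
E
```

```text
pics
{'t': 0.0, 'joint_pos': array([-1.18881500e+00,  1.16463995e-01,  1.44229778e+00, -4.32793851e-06,
        1.58403588e+00, -3.78104521e-02]), 'qvel': array([ 0.00077886,  0.00108661,  0.00053275, -0.00053646,  0.00106273,
        0.00021524]), 'tau': array([-4.63607474e-03, -7.31988716e+01, -6.32498717e+01, -3.27846492e-04,
        6.23493543e-03,  4.66666688e-05]), 'tool_pos': array([ 0.2750204 , -0.61621541,  0.24455682]), 'ee_rot': array([-3.14038835e+00, -4.12261472e-05,  4.19791703e-01]), 'ft_force': array([ 0.56072435, -0.43127001,  0.50593742]), 'wrist_torque': array([0.05129073, 0.03113288, 0.03387384]), 'width': 0.08514877899457157}
top {'fx': 369.1523608662519, 'fy': 369.1523608662519, 'cx': 319.88965007389965, 'cy': 204.40793861587937, 'view': array([[ 0.010682  , -0.99984762,  0.01380722, -0.11751757],
       [ 0.99331117,  0.01219778,  0.11482215, -0.55556994],
       [-0.11497307,  0.01248833,  0.99329011, -1.33858356],
       [ 0.        ,  0.        ,  0.        ,  1.        ]])}
side {'fx': 427.8676132948071, 'fy': 427.8676132948071, 'cx': 322.16937960254717, 'cy': 199.71036198641508, 'view': array([[-0.82450734, -0.56583541,  0.00423505,  0.40252339],
       [ 0.39911921, -0.57623875,  0.71319896, -0.39168749],
       [-0.40111283,  0.58972807,  0.70094886, -1.20260526],
       [ 0.        ,  0.        ,  0.        ,  1.        ]])}
```

```bash
python3 - <<'E'
import cv2
a=cv2.imread("pics/top0.png");
cv2.imwrite("pics/top0b.png",cv2.resize(a,(800,500),interpolation=cv2.INTER_CUBIC))
E
```

```text
(no output)
```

View pics/top0b.png

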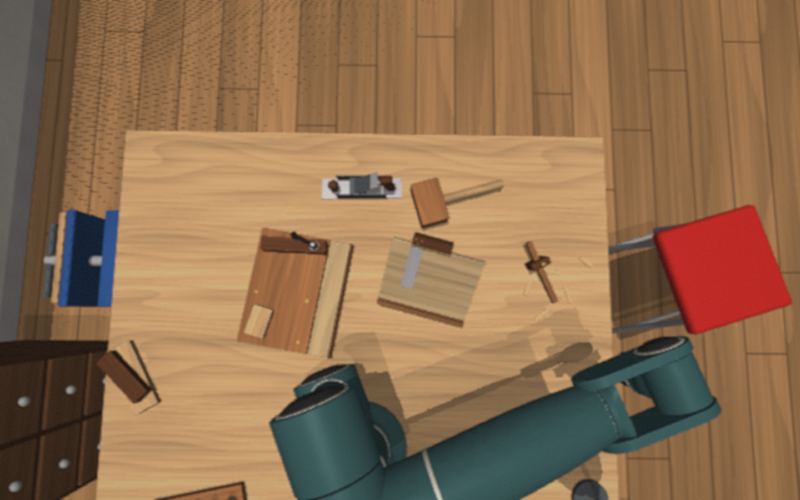

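View pics/side0.png

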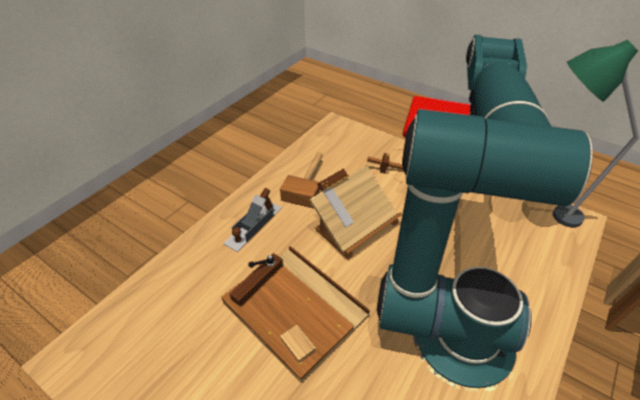

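```bash
cat > h.py <<'E'
from cell import *
import numpy as np, cv2
from scipy.spatial.transform import Rotation as R
def ray(p,u,v):
    V=np.array(p['view']);d=np.array([(u-p['cx'])/p['fx'],-(v-p['cy'])/p['fy'],-1.])
    return -V[:3,:3].T@V[:3,3], V[:3,:3].T@d
def at_z(p,u,v,z):
    c,d=ray(p,u,v);return c+d*(z-c[2])/d[2]
def proj(p,X):
    V=np.array(p['view']);q=np.atleast_2d(X)@V[:3,:3].T+V[:3,3]
    return np.c_[p['cx']+p['fx']*q[:,0]/-q[:,2],p['cy']-p['fy']*q[:,1]/-q[:,2]]
E
python3 - <<'E'
import cv2
a=cv2.imread("pics/top0.png")[175:295,185:395]
cv2.imwrite("pics/top0c.png",cv2.resize(a,None,fx=3.8,fy=3.8,interpolation=cv2.INTER_CUBIC))
E
```

```text
(no output)
```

View pics/top0c.png

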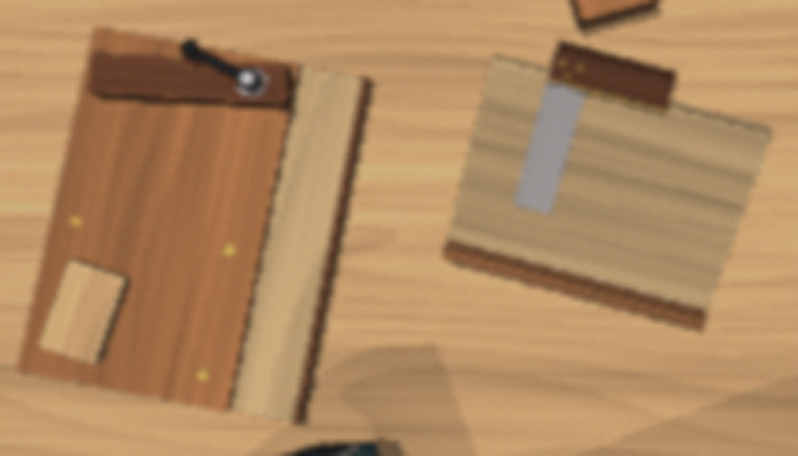

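```bash
cat >> h.py <<'E'
from scipy.optimize import least_squares
def fit(p,loc,px,z):  # planar pose fit x,y,yaw of known local pts (with z) to pixels
    loc=np.array(loc,float);px=np.array(px,float)
    def X(q): 
        c,s=np.cos(q[2]),np.sin(q[2]);return np.c_[q[0]+c*loc[:,0]-s*loc[:,1],q[1]+s*loc[:,0]+c*loc[:,1],loc[:,2]]
    r=least_squares(lambda q:(proj(p,X(q))-px).ravel(),z);return r.x,r.fun.reshape(-1,2)
E
python3 - <<'E'
from h import *
p=camera_params("top")
C=lambda L:[(185+(a+.5)/3.8-.5,175+(b+.5)/3.8-.5) for a,b in L]
b,r=fit(p,[(.05,.205,.036),(-.29,.205,.036),(-.29,0,.036),(.05,0,.036)],C([(95,28),(20,373),(230,410),(300,68)]),[.6,.2,0]);print("board",b,r.round(1).tolist())
dx,dz=.2*np.cos(.6109),.2*np.sin(.6109)
t,r=fit(p,[(0,.13,.15),(0,-.13,.15)],C([(492,57),(770,130)]),[.7,-.1,0]);print("rest",t,r.round(1).tolist())
# knob/pivot
k=at_z(p,*C([(190,47)])[0],.0975);pv=at_z(p,*C([(252,82)])[0],.0975)
bx=lambda w:(np.array([[np.cos(b[2]),np.sin(b[2])],[-np.sin(b[2]),np.cos(b[2])]])@(w[:2]-b[:2])).round(4)
print("knob board",bx(k),"pivot",bx(pv))
fl=at_z(p,*C([(92,92)])[0],.070);fr=at_z(p,*C([(290,107)])[0],.07);print("fence front",bx(fl),bx(fr))
print("offcut",[bx(at_z(p,*q,.057)) for q in C([(70,260),(128,275),(100,362),(40,348)])])
# square in rest frame on plane: stock top
n=np.array([-np.sin(.6109),0,np.cos(.6109)])
c,s=np.cos(t[2]),np.sin(t[2]);Rz=np.array([[c,-s,0],[s,c,0],[0,0,1]])
def plane(px,h):
    o,d=ray(p,*px);o=Rz.T@(o-[t[0],t[1],0]);d=Rz.T@d
    P0=np.array([0,0,.15])+n*h;l=n@(P0-o)/(n@d);q=o+l*d;return q.round(4)
for nm,px,h in [("st FL",(560,43),.0135),("st FR",(677,73),.0135),("st NR",(668,107),.0135),("blade tipL",(515,207),.003),("blade tipR",(550,213),.003),("blade rootL",(545,85),.003),("rootR",(582,92),.003)]:
    print(nm,plane(C([px])[0],h))
E
```

```text
board [ 0.55242931  0.10601046 -0.16966216] [[0.0, -0.3], [-0.4, 0.3], [0.1, 0.8], [0.3, -0.9]]
rest [ 0.56239881 -0.21411568 -0.24671727] [[-0.4, -0.1], [0.4, 0.1]]
knob board [0.04   0.0948] pivot [0.0181 0.0314]
fence front [-0.0158  0.1838] [ 0.004  -0.0033]
offcut [array([-0.175,  0.174]), array([-0.179 ,  0.1174]), array([-0.2629,  0.1261]), array([-0.2603,  0.184 ])]
st FL [0.0224 0.0729 0.1822]
st FR [ 0.0229 -0.0327  0.1825]
st NR [-0.0052 -0.0341  0.1628]
blade tipL [-0.1207  0.0743  0.0691]
blade tipR [-0.1179  0.041   0.0711]
blade rootL [-0.0117  0.0762  0.1455]
rootR [-0.0095  0.0425  0.147 ]
```

```bash
cat >> h.py <<'E'
import json
B=np.array([0.55242931,0.10601046,-0.16966216]); T=np.array([0.56239881,-0.21411568,-0.24671727]); TH=np.radians(35)
FL=R.from_euler('x',np.pi)
Rrest=R.from_euler('z',T[2])*R.from_matrix(np.c_[[0,1,0],[-np.cos(TH),0,-np.sin(TH)],[-np.sin(TH),0,np.cos(TH)]])  # square axes on rest
Rboard=lambda B=B:R.from_euler('z',B[2])
def stock_rest(s=.020,y=.020):
    return np.array([T[0],T[1],.15])+R.from_euler('z',T[2]).apply([0,y,0])-s*Rrest.apply([0,1,0])+.0015*Rrest.apply([0,0,1])
def brd(x,y,z,B=B): return np.array([B[0],B[1],0])+Rboard(B).apply([x,y,z])
def plan(P,Q,n=None):  # rows from present pose to TCP pos P, orientation Q
    s=get_state();p0=s['tool_pos'];q0=R.from_euler('xyz',s['ee_rot'])
    d=(q0.inv()*Q).as_rotvec();m=int(np.ceil(max(np.linalg.norm(P-p0)/.048,np.degrees(np.linalg.norm(d))/8.3,1)));n=n or m
    st=R.from_rotvec(d/n);dp=(P-p0)/n
    for i in range(n):
        q=q0*R.from_rotvec(d*i/n);a=q.inv().apply(dp);r=np.degrees(d/n)
        print(json.dumps(dict(zip(("dx","dy","dz","rx","ry","rz"),[*a.round(4),*r.round(2)]))))
    print("t",s['t'],"joints",s['joint_pos'].round(2),"f",s['ft_force'].round(1))
E
python3 - <<'E'
from h import *
S=stock_rest();print(S)
plan(S+Rrest.apply([0,-.0,.115]),Rrest*FL)
E
```

```text
[ 0.58233589 -0.19851227  0.16270026]
{"dx": 0.0363, "dy": -0.027, "dz": -0.0011, "rx": -2.96, "ry": 1.43, "rz": -4.56}
{"dx": 0.0383, "dy": -0.024, "dz": -0.0015, "rx": -2.96, "ry": 1.43, "rz": -4.56}
{"dx": 0.0402, "dy": -0.0208, "dz": -0.0016, "rx": -2.96, "ry": 1.43, "rz": -4.56}
{"dx": 0.0417, "dy": -0.0174, "dz": -0.0016, "rx": -2.96, "ry": 1.43, "rz": -4.56}
{"dx": 0.043, "dy": -0.014, "dz": -0.0014, "rx": -2.96, "ry": 1.43, "rz": -4.56}
{"dx": 0.044, "dy": -0.0104, "dz": -0.0009, "rx": -2.96, "ry": 1.43, "rz": -4.56}
{"dx": 0.0447, "dy": -0.0069, "dz": -0.0002, "rx": -2.96, "ry": 1.43, "rz": -4.56}
{"dx": 0.0451, "dy": -0.0033, "dz": 0.0006, "rx": -2.96, "ry": 1.43, "rz": -4.56}
{"dx": 0.0452, "dy": 0.0002, "dz": 0.0017, "rx": -2.96, "ry": 1.43, "rz": -4.56}
{"dx": 0.045, "dy": 0.0037, "dz": 0.0029, "rx": -2.96, "ry": 1.43, "rz": -4.56}
{"dx": 0.0445, "dy": 0.0071, "dz": 0.0043, "rx": -2.96, "ry": 1.43, "rz": -4.56}
t 0.1 joints [-1.19  0.12  1.44  0.    1.58 -0.04] f [ 0.4  0.7 -0.4]
```

Emit:
{"api": "move_arm", "payload": {"rows": [{"dx": 0.036, "dy": -0.027, "dz": -0.001, "rx": -3, "ry": 1.4, "rz": -4.6}, {"dx": 0.038, "dy": -0.024, "dz": -0.0015, "rx": -3, "ry": 1.4, "rz": -4.6}, {"dx": 0.04, "dy": -0.021, "dz": -0.0015, "rx": -3, "ry": 1.4, "rz": -4.6}, {"dx": 0.042, "dy": -0.0175, "dz": -0.0015, "rx": -3, "ry": 1.4, "rz": -4.6}, {"dx": 0.043, "dy": -0.014, "dz": -0.0015, "rx": -3, "ry": 1.4, "rz": -4.6}], "fingers": 1}}

```text
t: 0.6
tool_pos: [0.3853, -0.4156, 0.2444]
ee_rot: [2.86, -0.069, 0.841]
ft_force: [0.1, -0.1, 0.3]
width: 0.0859
```

Emit:
{"api": "move_arm", "payload": {"rows": [{"dx": 0.044, "dy": -0.01, "dz": -0.001, "rx": -3, "ry": 1.4, "rz": -4.6}, {"dx": 0.045, "dy": -0.007, "dz": 0, "rx": -3, "ry": 1.4, "rz": -4.6}, {"dx": 0.045, "dy": -0.003, "dz": 0.0005, "rx": -3, "ry": 1.4, "rz": -4.6}, {"dx": 0.045, "dy": 0, "dz": 0.0015, "rx": -3, "ry": 1.4, "rz": -4.6}, {"dx": 0.045, "dy": 0.0035, "dz": 0.003, "rx": -3, "ry": 1.4, "rz": -4.6}]}}

```text
t: 1.1
tool_pos: [0.4944, -0.2079, 0.2487]
ee_rot: [2.565, -0.012, 1.272]
ft_force: [0.4, -1.3, 0.3]
width: 0.0854
```

```bash
python3 - <<'E'
from h import *
S=stock_rest()
plan(S+Rrest.apply([0,-.0,.115]),Rrest*FL)
E
```

```text
{"dx": 0.0315, "dy": 0.0172, "dz": 0.0018, "rx": -1.92, "ry": 1.13, "rz": -2.86}
t 1.1 joints [-0.51 -0.54  2.06  0.14  1.06 -0.24] f [ 0.4 -1.3  0.3]
```

Emit:
{"api": "move_arm", "payload": {"rows": [{"dx": 0.0315, "dy": 0.017, "dz": 0.002, "rx": -1.9, "ry": 1.1, "rz": -2.9}, {"dx": 0}, {"dx": 0}]}}

```text
invalid input at $.rows[1]: expected keys dx, dy, dz, rx, ry, rz
```

```bash
python3 - <<'E'
from h import *
S=stock_rest()
plan(S+Rrest.apply([0,-.0,.115]),Rrest*FL)
p=camera_params("wrist");im=snapshot("wrist")[:,:,::-1].copy()
np.save("w1.npy",np.array([p['view'].ravel().tolist()+[p['fx'],p['fy'],p['cx'],p['cy']]]))
for q in proj(p,[S+Rrest.apply(v) for v in [(.055,.016,.012),(-.055,.016,.012),(-.055,-.016,.012),(.055,-.016,.012),(.055,.156,.0015)]]): 
    print(q); cv2.circle(im,tuple(int(round(a)) for a in q),3,(0,255,0),1)
cv2.imwrite("pics/w1.png",im)
E
```

```text
{"dx": 0.0315, "dy": 0.0172, "dz": 0.0018, "rx": -1.92, "ry": 1.13, "rz": -2.86}
t 1.1 joints [-0.51 -0.54  2.06  0.14  1.06 -0.24] f [ 0.4 -1.3  0.3]
[322.74630221  88.89362041]
[329.26309501 230.20044023]
[368.11623987 228.91406285]
[367.79071379  86.44339379]
[141.01898602  99.18890491]
```

View pics/w1.png

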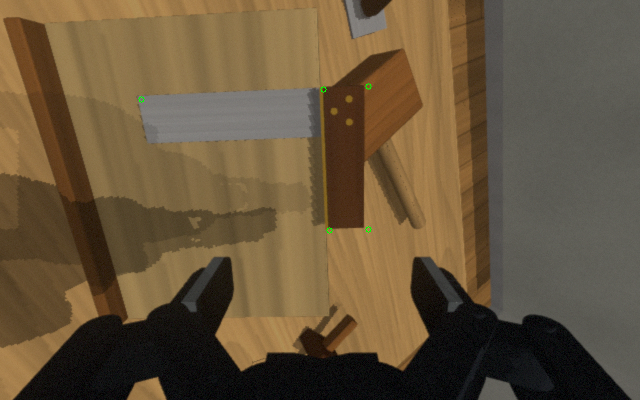

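Emit:
{"api": "move_arm", "payload": {"rows": [{"dx": 0.032, "dy": 0.0155, "dz": 0.002, "rx": -1.9, "ry": 1.1, "rz": -2.9}, {"dx": 0, "dy": 0, "dz": 0.03, "rx": 0, "ry": 0, "rz": 0}, {"dx": 0, "dy": 0, "dz": 0.02, "rx": 0, "ry": 0, "rz": 0}, {"dx": 0, "dy": 0, "dz": 0, "rx": 0, "ry": 0, "rz": 0}]}}

```text
t: 1.55
tool_pos: [0.5487, -0.1783, 0.2142]
ee_rot: [2.524, 0.002, 1.342]
ft_force: [0.9, 0.0, 0.6]
width: 0.0855
```

```bash
python3 - <<'E'
from h import *
S=stock_rest(.018,.0205)
plan(S+Rrest.apply([0,-.0,.0145]),Rrest*FL)
p=camera_params("wrist");im=snapshot("wrist")[:,:,::-1].copy()
for q in proj(p,[S+Rrest.apply(v) for v in [(.055,.016,.012),(-.055,.016,.012),(-.055,-.016,.012),(.055,-.016,.012),(.055,.156,.0015)]]): 
    cv2.circle(im,tuple(int(round(a)) for a in q),3,(0,255,0),1)
cv2.imwrite("pics/w2.png",im)
E
```

```text
{"dx": -0.0057, "dy": -0.0006, "dz": 0.0246, "rx": 0.18, "ry": -0.25, "rz": 0.44}
{"dx": -0.0056, "dy": -0.0005, "dz": 0.0246, "rx": 0.18, "ry": -0.25, "rz": 0.44}
t 1.55 joints [-0.41 -0.44  2.07  0.13  0.91 -0.22] f [0.9 0.  0.6]
```

View pics/w2.png

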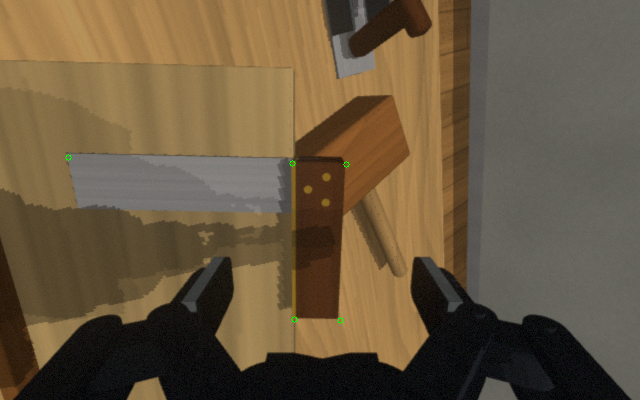

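Emit:
{"api": "move_arm", "payload": {"rows": [{"dx": -0.005, "dy": -0.0005, "dz": 0.025, "rx": 0.2, "ry": -0.25, "rz": 0.45}, {"dx": -0.005, "dy": -0.0005, "dz": 0.02, "rx": 0.2, "ry": -0.25, "rz": 0.45}, {"dx": 0, "dy": 0, "dz": 0, "rx": 0, "ry": 0, "rz": 0}]}}

```text
t: 1.9
tool_pos: [0.5705, -0.1953, 0.1808]
ee_rot: [2.528, 0.0, 1.321]
ft_force: [-1.1, 0.0, -0.5]
width: 0.0852
```

```bash
python3 - <<'E'
from h import *
S=stock_rest(.018,.022)
plan(S+Rrest.apply([0,-.0,.0145]),Rrest*FL)
E
```

```text
{"dx": 0.0018, "dy": -0.0024, "dz": 0.0074, "rx": 0.17, "ry": 0.1, "rz": -0.11}
t 1.9 joints [-0.42 -0.36  2.06  0.13  0.84 -0.22] f [-1.1  0.  -0.5]
```

Emit:
{"api": "move_arm", "payload": {"rows": [{"dx": 0.002, "dy": -0.0025, "dz": 0.0075, "rx": 0.15, "ry": 0.1, "rz": -0.1}, {"dx": 0, "dy": 0, "dz": 0, "rx": 0, "ry": 0, "rz": 0}]}}

```text
t: 2.1
tool_pos: [0.5727, -0.1943, 0.1749]
ee_rot: [2.529, 0.0, 1.323]
ft_force: [-0.8, -0.8, -0.3]
width: 0.0854
```

Emit:
{"api": "move_arm", "payload": {"rows": [{"dx": 0, "dy": 0, "dz": 0, "rx": 0, "ry": 0, "rz": 0}, {"dx": 0, "dy": 0, "dz": 0, "rx": 0, "ry": 0, "rz": 0}, {"dx": 0, "dy": 0, "dz": 0, "rx": 0, "ry": 0, "rz": 0}, {"dx": 0, "dy": 0, "dz": 0, "rx": 0, "ry": 0, "rz": 0}, {"dx": 0, "dy": 0, "dz": 0, "rx": 0, "ry": 0, "rz": 0}], "fingers": 0.3}}

```text
t: 2.6
tool_pos: [0.5724, -0.1939, 0.1781]
ee_rot: [2.526, 0.001, 1.324]
ft_force: [-1.2, 1.9, 0.1]
width: 0.0299
```

Emit:
{"api": "move_arm", "payload": {"rows": [{"dx": 0, "dy": 0, "dz": 0, "rx": 0, "ry": 0, "rz": 0}, {"dx": 0, "dy": 0, "dz": 0, "rx": 0, "ry": 0, "rz": 0}, {"dx": 0, "dy": 0, "dz": 0, "rx": 0, "ry": 0, "rz": 0}], "fingers": 0}}

```text
t: 2.9
tool_pos: [0.5724, -0.1939, 0.1781]
ee_rot: [2.526, 0.001, 1.324]
ft_force: [-0.7, 0.7, 1.0]
width: 0.0299
```

```bash
python3 - <<'E'
from h import *
S=stock_rest(.018,.022)
s=get_state();print(s['width'],s['ft_force'],s['wrist_torque'])
print("tcp in square", Rrest.inv().apply(s['tool_pos']-S).round(4))
p=camera_params("wrist");im=snapshot("wrist")[:,:,::-1].copy()
for q in proj(p,[S+Rrest.apply(v) for v in [(.055,.016,.012),(-.055,.016,.012),(-.055,-.016,.012),(.055,-.016,.012),(.055,.156,.0015)]]): 
    cv2.circle(im,tuple(int(round(a)) for a in q),3,(0,255,0),1)
cv2.imwrite("pics/w3.png",im)
E
```

```text
0.02988801138605183 [-0.68766048  0.72923428  0.9577369 ] [0.09102815 0.34512164 0.04458749]
tcp in square [ 0.     -0.002   0.0188]
```

View pics/w3.png

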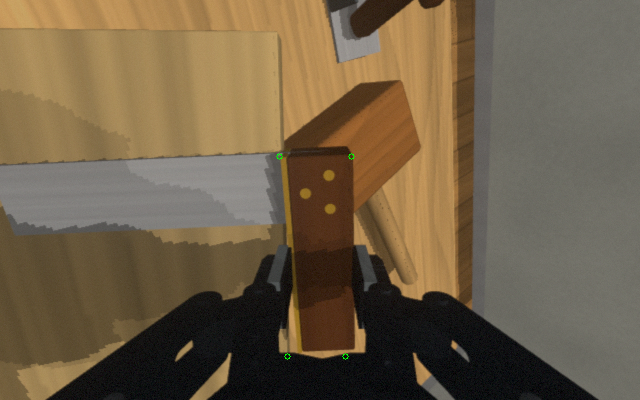

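Emit:
{"api": "move_arm", "payload": {"rows": [{"dx": 0, "dy": 0, "dz": -0.01, "rx": 0, "ry": 0, "rz": 0}, {"dx": 0, "dy": 0, "dz": -0.025, "rx": 0, "ry": 0, "rz": 0}, {"dx": 0, "dy": 0, "dz": -0.04, "rx": 0, "ry": 0, "rz": 0}, {"dx": 0, "dy": 0, "dz": -0.04, "rx": 0, "ry": 0, "rz": 0}, {"dx": 0, "dy": 0, "dz": 0, "rx": 0, "ry": 0, "rz": 0}]}}

```text
t: 3.45
tool_pos: [0.5041, -0.1764, 0.275]
ee_rot: [2.53, 0.001, 1.324]
ft_force: [-0.0, 0.7, -1.8]
width: 0.0298
```

```bash
python3 - <<'E'
from h import *
p=camera_params("wrist");s=get_state();im=snapshot("wrist")[:,:,::-1].copy()
V=np.array(p['view']);q0=R.from_euler('xyz',s['ee_rot'])
print("cam in tool",q0.inv().apply(-V[:3,:3].T@V[:3,3]-s['tool_pos']).round(4),(R.from_matrix(V[:3,:3])*q0).as_matrix().round(4).tolist(), p['fx'],p['cx'],p['cy'])
cv2.imwrite("pics/w4.png",im)
cv2.imwrite("pics/w4b.png",cv2.resize(im[120:380,0:400],(800,520),interpolation=cv2.INTER_CUBIC))
Q=Rboard()*FL
plan(brd(-.115,-.016,.0375+.0188+.10),Q)
E
```

```text
cam in tool [ 0.0767  0.0008 -0.1289] [[0.0001, 1.0, -0.0012], [0.9539, 0.0003, 0.3], [0.3, -0.0012, -0.9539]] 306.9416353191033 321.7052479906406 201.60994981337043
{"dx": 0.0237, "dy": -0.0162, "dz": 0.0016, "rx": 2.55, "ry": -2.36, "rz": 7.52}
{"dx": 0.0215, "dy": -0.0191, "dz": 0.0014, "rx": 2.55, "ry": -2.36, "rz": 7.52}
{"dx": 0.0188, "dy": -0.0217, "dz": 0.0015, "rx": 2.55, "ry": -2.36, "rz": 7.52}
{"dx": 0.0159, "dy": -0.0239, "dz": 0.0018, "rx": 2.55, "ry": -2.36, "rz": 7.52}
{"dx": 0.0128, "dy": -0.0257, "dz": 0.0023, "rx": 2.55, "ry": -2.36, "rz": 7.52}
{"dx": 0.0094, "dy": -0.027, "dz": 0.003, "rx": 2.55, "ry": -2.36, "rz": 7.52}
{"dx": 0.0059, "dy": -0.0278, "dz": 0.004, "rx": 2.55, "ry": -2.36, "rz": 7.52}
{"dx": 0.0024, "dy": -0.0282, "dz": 0.005, "rx": 2.55, "ry": -2.36, "rz": 7.52}
{"dx": -0.001, "dy": -0.028, "dz": 0.0063, "rx": 2.55, "ry": -2.36, "rz": 7.52}
{"dx": -0.0044, "dy": -0.0274, "dz": 0.0076, "rx": 2.55, "ry": -2.36, "rz": 7.52}
{"dx": -0.0076, "dy": -0.0262, "dz": 0.009, "rx": 2.55, "ry": -2.36, "rz": 7.52}
t 3.5 joints [-0.44 -0.57  2.05  0.13  1.06 -0.22] f [-0.3  0.  -1.1]
```

View pics/w4b.png

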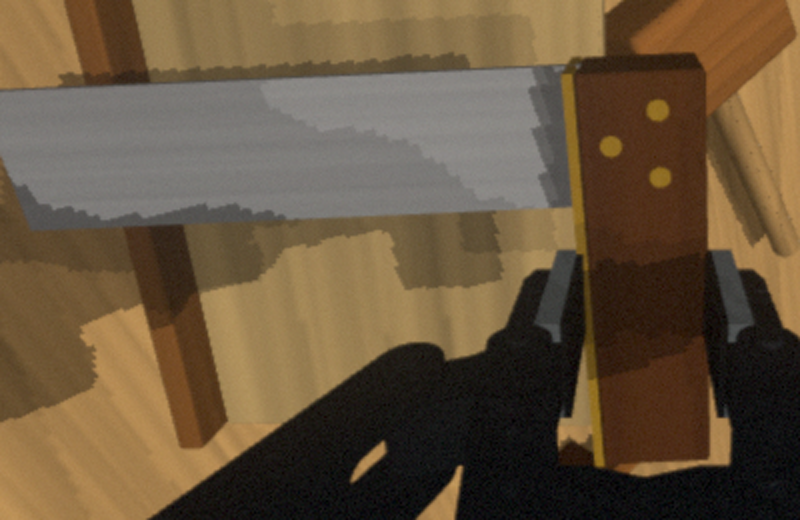

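```bash
cat > sq.py <<'E'
from h import *
Rc=R.from_matrix([[0.0001,1.0,-0.0012],[0.9539,0.0003,0.3],[0.3,-0.0012,-0.9539]]); ct=np.array([0.0767,0.0008,-0.1289])
def toolproj(X):
    q=Rc.apply(X-ct);return np.c_[321.7052+306.9416*q[:,0]/-q[:,2],201.61-306.9416*q[:,1]/-q[:,2]]
def sqfit(L,px,line=None,w=None):  # pose of square in tool frame
    L=np.array(L);px=np.array(px,float)
    def f(v):
        Q=R.from_rotvec(v[3:])*FL
        e=(toolproj(v[:3]+Q.apply(L))-px)
        if line is not None:
            e2=toolproj(v[:3]+Q.apply([[.055,.016,.0015],[.055,.13,.0015]]));d=e2[1]-e2[0]
            e=np.vstack([e,[[np.cross(d,np.array(line)-e2[0])/np.linalg.norm(d),0]]])
        return e.ravel()
    r=least_squares(f,[0,0,.018,0,0,0],loss='soft_l1');return r.x,r.fun.reshape(-1,2)
E
python3 - <<'E' 2>/dev/null
from sq import *
L=[(.055,.016,.012),(.055,-.016,.012),(-.055,-.016,.012),(-.055,.016,.012),(.019,.156,.0015),(.019,.016,.0015),(.055,.016,.0015),(.055,-.016,-.012)]
px=[(a/2-.25,b/2+120-.25) for a,b in [(581,72),(704,70),(709,459),(604,466),(30,230),(571,207),(565,68),(698,54)]]
v,r=sqfit(L,px,(0,164.75));print("pos mm",(v[:3]*1e3).round(1),"rot deg",np.degrees(v[3:]).round(2));print(r.round(1).tolist())
E
```

```text
pos mm [ 0.3  0.9 21.4] rot deg [ 1.48  0.75 -2.11]
[[-8.3, 1.4], [1.5, -0.6], [-0.1, 0.4], [-4.7, -0.2], [0.1, 0.2], [4.0, -0.4], [1.8, -0.4], [-1.2, -0.1], [0.2, 0.0]]
```

```bash
python3 - <<'E' 2>/dev/null
from sq import *
L=[(.055,.016,.012),(.055,-.016,.012),(-.055,-.016,.012),(-.055,.016,.012),(.019,.156,.0015),(.019,.016,.0015),(.055,-.016,-.012)]
px=[(a/2-.25,b/2+120-.25) for a,b in [(566,72),(704,70),(709,459),(594,466),(30,230),(571,207),(698,54)]]
v,r=sqfit(L,px,(0,164.75));print("pos mm",(v[:3]*1e3).round(1),"rot deg",np.degrees(v[3:]).round(2));print(r.round(1).tolist())
E
```

```text
pos mm [ 0.2  0.7 21.6] rot deg [ 1.55  0.49 -2.06]
[[-0.8, 1.2], [1.2, -0.6], [-0.4, 0.4], [0.1, -0.2], [0.0, -0.0], [3.9, -0.5], [-1.5, 0.0], [-0.1, 0.0]]
```

```bash
cat >> sq.py <<'E'
VS=np.array([.2e-3,.7e-3,21.6e-3]); RS=R.from_rotvec(np.radians([1.55,.49,-2.06]))*FL
def goal(x,y,h,B=B,Rs=RS,V=VS):  # tool pose putting stock centre at board x,y, blade underside h above deck
    Q=Rboard(B)*Rs.inv();return brd(x,y,.0375+h,B)-Q.apply(V),Q
E
python3 - <<'E'
from sq import *
plan(*goal(-.115,-.022,.06),14)
E
```

```text
{"dx": 0.0183, "dy": -0.0142, "dz": 0.0034, "rx": 1.92, "ry": -2.01, "rz": 6.01}
{"dx": 0.0168, "dy": -0.0159, "dz": 0.0033, "rx": 1.92, "ry": -2.01, "rz": 6.01}
{"dx": 0.0152, "dy": -0.0175, "dz": 0.0033, "rx": 1.92, "ry": -2.01, "rz": 6.01}
{"dx": 0.0134, "dy": -0.0189, "dz": 0.0034, "rx": 1.92, "ry": -2.01, "rz": 6.01}
{"dx": 0.0115, "dy": -0.0201, "dz": 0.0037, "rx": 1.92, "ry": -2.01, "rz": 6.01}
{"dx": 0.0095, "dy": -0.0211, "dz": 0.004, "rx": 1.92, "ry": -2.01, "rz": 6.01}
{"dx": 0.0074, "dy": -0.0218, "dz": 0.0044, "rx": 1.92, "ry": -2.01, "rz": 6.01}
{"dx": 0.0052, "dy": -0.0223, "dz": 0.0049, "rx": 1.92, "ry": -2.01, "rz": 6.01}
{"dx": 0.003, "dy": -0.0226, "dz": 0.0055, "rx": 1.92, "ry": -2.01, "rz": 6.01}
{"dx": 0.0009, "dy": -0.0226, "dz": 0.0062, "rx": 1.92, "ry": -2.01, "rz": 6.01}
{"dx": -0.0013, "dy": -0.0223, "dz": 0.007, "rx": 1.92, "ry": -2.01, "rz": 6.01}
{"dx": -0.0033, "dy": -0.0218, "dz": 0.0078, "rx": 1.92, "ry": -2.01, "rz": 6.01}
{"dx": -0.0053, "dy": -0.0211, "dz": 0.0087, "rx": 1.92, "ry": -2.01, "rz": 6.01}
{"dx": -0.0071, "dy": -0.0201, "dz": 0.0096, "rx": 1.92, "ry": -2.01, "rz": 6.01}
t 3.5 joints [-0.44 -0.57  2.05  0.13  1.06 -0.22] f [-0.3  0.  -1.1]
```

Emit:
{"api": "move_arm", "payload": {"rows": [{"dx": 0.018, "dy": -0.014, "dz": 0.001, "rx": 1.9, "ry": -2, "rz": 6}, {"dx": 0.017, "dy": -0.016, "dz": 0.001, "rx": 1.9, "ry": -2, "rz": 6}, {"dx": 0.015, "dy": -0.0175, "dz": 0.001, "rx": 1.9, "ry": -2, "rz": 6}, {"dx": 0.0135, "dy": -0.019, "dz": 0.001, "rx": 1.9, "ry": -2, "rz": 6}, {"dx": 0.0115, "dy": -0.02, "dz": 0.0015, "rx": 1.9, "ry": -2, "rz": 6}]}}

```text
t: 4.0
tool_pos: [0.4725, -0.0736, 0.2225]
ee_rot: [2.739, -0.102, 0.759]
ft_force: [1.5, 1.1, -2.3]
width: 0.0298
```

Emit:
{"api": "move_arm", "payload": {"rows": [{"dx": 0.0095, "dy": -0.021, "dz": 0.002, "rx": 1.9, "ry": -2, "rz": 6}, {"dx": 0.0075, "dy": -0.022, "dz": 0.002, "rx": 1.9, "ry": -2, "rz": 6}, {"dx": 0.005, "dy": -0.022, "dz": 0.003, "rx": 1.9, "ry": -2, "rz": 6}, {"dx": 0.003, "dy": -0.0225, "dz": 0.004, "rx": 1.9, "ry": -2, "rz": 6}, {"dx": 0.001, "dy": -0.0225, "dz": 0.005, "rx": 1.9, "ry": -2, "rz": 6}]}}

```text
t: 4.5
tool_pos: [0.4458, 0.035, 0.169]
ee_rot: [2.969, -0.073, 0.185]
ft_force: [-0.2, -0.6, -1.9]
width: 0.0298
```

```bash
python3 - <<'E'
from sq import *
plan(*goal(-.115,-.022,.06))
E
```

```text
{"dx": -0.0003, "dy": -0.0261, "dz": 0.0124, "rx": 2.5, "ry": -2.26, "rz": 7.27}
{"dx": -0.003, "dy": -0.0253, "dz": 0.0136, "rx": 2.5, "ry": -2.26, "rz": 7.27}
{"dx": -0.0056, "dy": -0.0241, "dz": 0.0148, "rx": 2.5, "ry": -2.26, "rz": 7.27}
t 4.5 joints [ 0.12 -0.43  2.05 -0.17  1.43  1.53] f [-0.2 -0.6 -1.9]
```

Emit:
{"api": "move_arm", "payload": {"rows": [{"dx": 0, "dy": -0.026, "dz": 0.0125, "rx": 2.5, "ry": -2.25, "rz": 7.25}, {"dx": -0.003, "dy": -0.0255, "dz": 0.0135, "rx": 2.5, "ry": -2.25, "rz": 7.25}, {"dx": -0.0055, "dy": -0.024, "dz": 0.014, "rx": 2.5, "ry": -2.25, "rz": 7.25}, {"dx": 0, "dy": 0, "dz": 0, "rx": 0, "ry": 0, "rz": 0}]}}

```text
t: 4.9
tool_pos: [0.4337, 0.1098, 0.1121]
ee_rot: [3.116, 0.022, -0.222]
ft_force: [-0.3, 0.2, -2.2]
width: 0.0296
```

```bash
python3 - <<'E'
from sq import *
plan(*goal(-.115,-.022,.06))
p=camera_params("wrist");s=get_state();im=snapshot("wrist")[:,:,::-1].copy();cv2.imwrite("pics/w5.png",im)
import pickle;pickle.dump((p,s),open("w5.pkl","wb"))
g=cv2.resize(im,(800,500),interpolation=cv2.INTER_CUBIC)
for X in [(0,0,.036),(-.1,0,.036),(0,-.062,.034),(.05,.205,.036),(0,.205,.036)]:
    q=proj(p,brd(*X))[0]*1.25;print(X,q.round(1));cv2.circle(g,tuple(int(round(a)) for a in q),3,(0,255,0),1)
cv2.imwrite("pics/w5b.png",g)
E
```

```text
{"dx": 0.0027, "dy": 0.0045, "dz": -0.0069, "rx": -0.08, "ry": 0.83, "rz": -0.91}
t 4.9 joints [ 0.2  -0.31  2.06 -0.01  1.43  1.99] f [-0.3  0.2 -2.2]
(0, 0, 0.036) [350.5  40.4]
(-0.1, 0, 0.036) [367.6 242.7]
(0, -0.062, 0.034) [480.6  34.3]
(0.05, 0.205, 0.036) [-142.9  -66. ]
(0, 0.205, 0.036) [-88.6  63.8]
```

View pics/w5b.png

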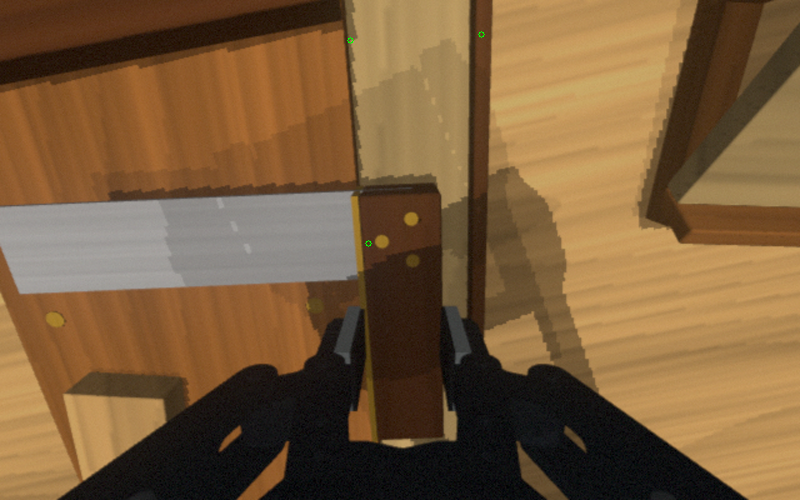

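```bash
python3 - <<'E'
import cv2
im=cv2.imread("pics/w5.png")
for r in (30,50,70,90,110,130): print(r,[tuple(int(c) for c in im[r,x]) [1:] for x in range(270,296)])
for c in (20,80,140,200,250): print(c,[int(im[r,c,2]) for r in range(10,75,1)])
E
```

```text
30 [(98, 155), (99, 155), (98, 155), (98, 154), (93, 145), (60, 95), (45, 65), (43, 61), (77, 94), (93, 112), (98, 118), (95, 118), (99, 121), (96, 120), (106, 130), (110, 133), (141, 168), (148, 178), (147, 179), (147, 179), (147, 177), (147, 175), (146, 175), (145, 175), (143, 174), (144, 175)]
50 [(99, 157), (98, 156), (98, 155), (100, 156), (100, 155), (97, 155), (89, 141), (65, 96), (45, 65), (54, 73), (83, 103), (124, 152), (142, 175), (148, 180), (147, 180), (148, 180), (150, 181), (150, 182), (149, 182), (148, 182), (151, 182), (151, 182), (146, 178), (147, 177), (146, 175), (142, 171)]
70 [(98, 157), (100, 157), (99, 156), (101, 156), (99, 157), (100, 159), (104, 162), (96, 153), (74, 115), (52, 75), (42, 64), (63, 85), (93, 117), (138, 167), (147, 180), (149, 181), (149, 182), (146, 178), (150, 182), (149, 182), (151, 184), (146, 177), (144, 177), (146, 178), (144, 177), (135, 163)]
90 [(87, 139), (89, 139), (86, 135), (91, 139), (91, 141), (88, 139), (87, 138), (92, 140), (90, 143), (87, 133), (63, 96), (41, 66), (46, 66), (73, 92), (91, 106), (121, 146), (134, 162), (136,
[... 1461 characters left out ...]
40, 138, 138, 139, 140, 137, 136, 138, 138, 140, 142, 139, 136, 139, 139]
200 [56, 44, 38, 35, 36, 40, 45, 43, 41, 40, 37, 43, 39, 37, 46, 42, 42, 46, 40, 53, 93, 105, 105, 107, 108, 104, 113, 144, 158, 159, 161, 159, 155, 160, 159, 155, 158, 159, 159, 159, 158, 159, 159, 156, 160, 157, 156, 157, 157, 155, 155, 156, 154, 157, 157, 157, 154, 157, 156, 155, 153, 157, 154, 155, 154]
250 [43, 44, 40, 40, 45, 45, 43, 44, 45, 46, 66, 97, 104, 103, 107, 134, 151, 153, 153, 152, 155, 152, 151, 153, 153, 152, 152, 151, 153, 152, 153, 152, 154, 153, 153, 151, 149, 152, 150, 150, 151, 150, 152, 152, 151, 148, 149, 151, 149, 150, 150, 149, 146, 150, 152, 150, 149, 151, 152, 148, 151, 150, 148, 151, 152]
```

```bash
python3 - <<'E' 2>/dev/null
from sq import *
import pickle;p,s=pickle.load(open("w5.pkl","rb"))
P=np.array([at_z(p,c,r,.036) for r,c in [(30,274.6),(50,276.7),(70,278.2),(90,279.9),(110,281.7),(130,283.0)]])
k=np.polyfit(P[:,0],P[:,1],1);print("edge yaw",np.arctan(k[0]),"resid",(np.polyval(k,P[:,0])-P[:,1]).round(4),"vs B",B[2])
Bi=R.from_euler('z',-B[2]);print("edge pts in old board",Bi.apply(P-[B[0],B[1],0]).round(4)[:,:2].tolist())
F=np.array([at_z(p,c,r,.036) for c,r in [(20,62.7),(80,52.4),(140,41),(200,29.6),(250,20.3)]])
print("fence pts",Bi.apply(F-[B[0],B[1],0]).round(4)[:,:2].tolist())
L=[(.055,.016,.012),(.055,-.016,.012),(-.055,-.016,.012),(-.055,.016,.012),(.019,.156,.0015),(.019,.016,.0015)]
px=[(a/1.25,b/1.25) for a,b in [(353,194),(440,191),(442,437),(374,442),(20,293),(358,279)]]
v,r=sqfit(L,px,(0,206/1.25));print("pos mm",(v[:3]*1e3).round(1),"rot deg",np.degrees(v[3:]).round(2));print(r.round(1).tolist())
E
```

```text
edge yaw -0.1765849165989494 resid [-0.0001  0.0001  0.      0.      0.0001 -0.0001] vs B -0.16966216
edge pts in old board [[0.0014, 0.0033], [-0.0093, 0.0031], [-0.0203, 0.0033], [-0.0318, 0.0033], [-0.0438, 0.0033], [-0.0562, 0.0037]]
fence pts [[-0.0087, 0.1555], [-0.0049, 0.1189], [-0.0006, 0.0826], [0.0036, 0.0466], [0.007, 0.017]]
pos mm [ 0.1  0.6 22.5] rot deg [ 1.8  -1.12 -2.16]
[[-0.3, 0.5], [-0.0, -0.0], [0.4, 0.4], [-2.4, -0.4], [-0.0, 0.3], [2.7, -1.3], [-0.0, 0.0]]
```

```bash
cat >> sq.py <<'E'
o=brd(.0045,.0033,0); B=np.array([o[0],o[1],-.174])
VS=np.array([.15e-3,.65e-3,22e-3]); RS=R.from_rotvec(np.radians([1.65,-.2,-2.1]))*FL
def goal(x,y,h,B=B,Rs=RS,V=VS):
    Q=Rboard(B)*Rs.inv();return brd(x,y,.0375+h,B)-Q.apply(V),Q
E
python3 - <<'E'
from sq import *
plan(*goal(-.11,-.0195,.015),3)
E
```

```text
{"dx": 0.004, "dy": -0.0014, "dz": 0.0128, "rx": -0.03, "ry": 0.46, "rz": -0.12}
{"dx": 0.0039, "dy": -0.0014, "dz": 0.0128, "rx": -0.03, "ry": 0.46, "rz": -0.12}
{"dx": 0.0038, "dy": -0.0014, "dz": 0.0129, "rx": -0.03, "ry": 0.46, "rz": -0.12}
t 4.95 joints [ 0.2  -0.31  2.06 -0.02  1.43  1.99] f [ 0.5 -0.2 -2.1]
```

Emit:
{"api": "move_arm", "payload": {"rows": [{"dx": 0.004, "dy": -0.0014, "dz": 0.013, "rx": 0, "ry": 0.45, "rz": -0.1}, {"dx": 0.004, "dy": -0.0014, "dz": 0.013, "rx": 0, "ry": 0.45, "rz": -0.1}, {"dx": 0.004, "dy": -0.0014, "dz": 0.013, "rx": 0, "ry": 0.45, "rz": -0.1}, {"dx": 0, "dy": 0, "dz": 0, "rx": 0, "ry": 0, "rz": 0}, {"dx": 0, "dy": 0, "dz": 0, "rx": 0, "ry": 0, "rz": 0}]}}

```text
t: 5.45
tool_pos: [0.4474, 0.1067, 0.0739]
ee_rot: [3.11, -0.008, -0.198]
ft_force: [0.4, 0.1, -2.1]
width: 0.0298
```

```bash
python3 - <<'E'
from sq import *
plan(*goal(-.11,-.0195,.015),1)
im=snapshot("wrist")[:,:,::-1].copy();cv2.imwrite("pics/w6.png",im)
cv2.imwrite("pics/w6b.png",cv2.resize(im[100:380,0:400],(800,560),interpolation=cv2.INTER_CUBIC))
E
```

```text
{"dx": -0.0022, "dy": -0.0025, "dz": -0.0007, "rx": 0.18, "ry": -0.27, "rz": 0.7}
t 5.45 joints [ 0.2  -0.26  2.08 -0.03  1.33  1.98] f [ 0.4  0.1 -2.1]
```

View pics/w6b.png

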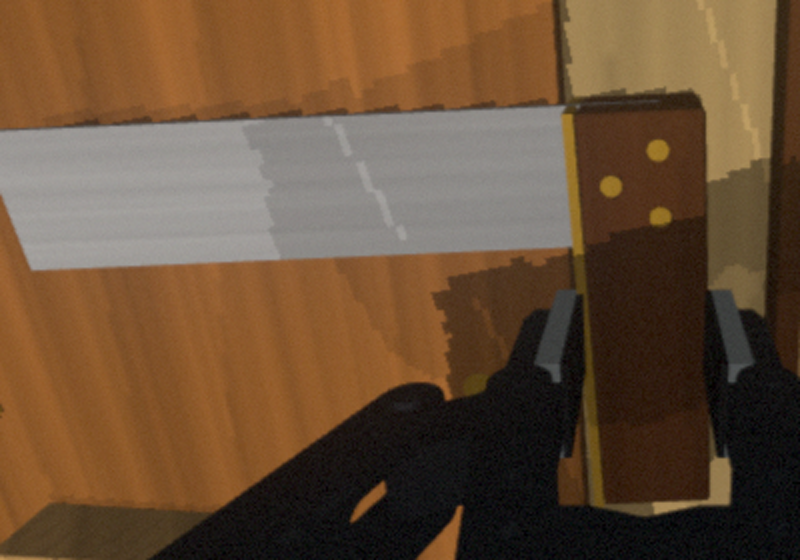

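Emit:
{"api": "move_arm", "payload": {"rows": [{"dx": 0, "dy": 0, "dz": 0.005, "rx": 0.2, "ry": -0.3, "rz": 0.7}, {"dx": 0, "dy": 0, "dz": 0.004, "rx": 0, "ry": 0, "rz": 0}, {"dx": 0, "dy": 0, "dz": 0.002, "rx": 0, "ry": 0, "rz": 0}, {"dx": 0, "dy": 0, "dz": 0, "rx": 0, "ry": 0, "rz": 0}]}}

```text
t: 5.9
tool_pos: [0.4479, 0.1061, 0.0638]
ee_rot: [3.114, -0.006, -0.211]
ft_force: [0.1, 0.2, -1.5]
width: 0.0296
```

```bash
python3 - <<'E'
from sq import *
s=get_state();print(s['ft_force'],s['wrist_torque'])
plan(*goal(-.11,-.0195,.0),1)
E
```

```text
[ 0.10508939  0.19568349 -1.51053715] [-0.08443239  0.04365876 -0.00847668]
{"dx": -0.0029, "dy": -0.0031, "dz": 0.0043, "rx": -0.07, "ry": -0.09, "rz": -0.02}
t 5.9 joints [ 0.19 -0.25  2.09 -0.03  1.31  1.98] f [ 0.1  0.2 -1.5]
```

Emit:
{"api": "move_arm", "payload": {"rows": [{"dx": 0, "dy": 0, "dz": 0.0015, "rx": 0, "ry": 0, "rz": 0}, {"dx": 0, "dy": 0, "dz": 0.0015, "rx": 0, "ry": 0, "rz": 0}, {"dx": 0, "dy": 0, "dz": 0, "rx": 0, "ry": 0, "rz": 0}]}}

```text
t: 6.2
tool_pos: [0.448, 0.1061, 0.0608]
ee_rot: [3.114, -0.006, -0.211]
ft_force: [0.7, 0.5, -2.1]
width: 0.0297
```

Emit:
{"api": "move_arm", "payload": {"rows": [{"dx": 0, "dy": 0, "dz": 0.001, "rx": 0, "ry": 0, "rz": 0}, {"dx": 0, "dy": 0, "dz": 0, "rx": 0, "ry": 0, "rz": 0}]}}

```text
t: 6.4
tool_pos: [0.448, 0.1061, 0.0597]
ee_rot: [3.114, -0.006, -0.211]
ft_force: [-0.3, -0.9, -1.3]
width: 0.0294
```

Emit:
{"api": "move_arm", "payload": {"rows": [{"dx": 0, "dy": 0, "dz": 0.001, "rx": 0, "ry": 0, "rz": 0}, {"dx": 0, "dy": 0, "dz": 0, "rx": 0, "ry": 0, "rz": 0}]}}

```text
t: 6.6
tool_pos: [0.4481, 0.1061, 0.0588]
ee_rot: [3.114, -0.006, -0.21]
ft_force: [-0.8, -0.2, -1.6]
width: 0.03
```

Emit:
{"api": "move_arm", "payload": {"rows": [{"dx": 0, "dy": 0, "dz": 0.001, "rx": 0, "ry": 0, "rz": 0}, {"dx": 0, "dy": 0, "dz": 0, "rx": 0, "ry": 0, "rz": 0}]}}

```text
t: 6.8
tool_pos: [0.4483, 0.1061, 0.058]
ee_rot: [3.115, -0.006, -0.211]
ft_force: [-0.5, -0.1, -0.2]
width: 0.0297
```

Emit:
{"api": "move_arm", "payload": {"rows": [{"dx": 0, "dy": 0, "dz": 0.001, "rx": 0, "ry": 0, "rz": 0}, {"dx": 0, "dy": 0, "dz": 0, "rx": 0, "ry": 0, "rz": 0}]}}

```text
t: 7.0
tool_pos: [0.4484, 0.1061, 0.0573]
ee_rot: [3.115, -0.007, -0.211]
ft_force: [-1.2, -0.8, 1.8]
width: 0.0296
```

```bash
python3 - <<'E'
from sq import *
s=get_state();print(s['tool_pos'],s['ft_force'],s['wrist_torque'])
plan(*goal(-.11,-.0195,.0),1)
E
```

```text
[0.44844684 0.10609185 0.05726839] [-1.21267563 -0.84976316  1.76513914] [0.20483739 0.12086814 0.0679263 ]
{"dx": -0.0034, "dy": -0.0028, "dz": -0.0023, "rx": -0.11, "ry": -0.17, "rz": -0.0}
t 7.0 joints [ 0.19 -0.25  2.1  -0.03  1.29  1.98] f [-1.2 -0.8  1.8]
```

Emit:
{"api": "move_arm", "payload": {"rows": [{"dx": 0, "dy": -0.0015, "dz": -0.0008, "rx": 0, "ry": 0, "rz": 0}, {"dx": 0, "dy": -0.001, "dz": 0, "rx": 0, "ry": 0, "rz": 0}, {"dx": 0, "dy": 0, "dz": 0, "rx": 0, "ry": 0, "rz": 0}]}}

```text
t: 7.3
tool_pos: [0.4491, 0.1087, 0.0581]
ee_rot: [3.115, -0.007, -0.211]
ft_force: [-0.2, -1.3, -0.6]
width: 0.0299
```

Emit:
{"api": "move_arm", "payload": {"rows": [{"dx": 0, "dy": -0.001, "dz": 0, "rx": 0, "ry": 0, "rz": 0}, {"dx": 0, "dy": 0, "dz": 0, "rx": 0, "ry": 0, "rz": 0}]}}

```text
t: 7.5
tool_pos: [0.4494, 0.1099, 0.0581]
ee_rot: [3.115, -0.007, -0.211]
ft_force: [1.0, 0.6, 0.3]
width: 0.0298
```

Emit:
{"api": "move_arm", "payload": {"rows": [{"dx": 0, "dy": -0.001, "dz": 0, "rx": 0, "ry": 0, "rz": 0}, {"dx": 0, "dy": 0, "dz": 0, "rx": 0, "ry": 0, "rz": 0}]}}

```text
t: 7.7
tool_pos: [0.4496, 0.1109, 0.058]
ee_rot: [3.115, -0.007, -0.211]
ft_force: [1.2, -0.2, 0.8]
width: 0.0295
```

Emit:
{"api": "move_arm", "payload": {"rows": [{"dx": 0, "dy": -0.001, "dz": 0, "rx": 0, "ry": 0, "rz": 0}, {"dx": 0, "dy": 0, "dz": 0, "rx": 0, "ry": 0, "rz": 0}]}}

```text
t: 7.9
tool_pos: [0.4496, 0.1114, 0.0579]
ee_rot: [3.113, -0.007, -0.211]
ft_force: [0.4, -1.7, 0.8]
width: 0.0298
```

Emit:
{"api": "move_arm", "payload": {"rows": [{"dx": 0, "dy": -0.001, "dz": 0, "rx": 0, "ry": 0, "rz": 0}, {"dx": 0, "dy": 0, "dz": 0, "rx": 0, "ry": 0, "rz": 0}]}}

```text
t: 8.1
tool_pos: [0.4496, 0.1114, 0.0579]
ee_rot: [3.111, -0.006, -0.212]
ft_force: [-0.9, -0.6, 1.5]
width: 0.0298
```

```bash
python3 - <<'E'
from sq import *
s=get_state();print(s['tool_pos'],s['ft_force'],s['wrist_torque'])
plan(*goal(-.11,-.016,.0),1)
E
```

```text
[0.44960439 0.11144706 0.05793851] [-0.94372025 -0.63720837  1.53548851] [ 0.14069111 -0.09412347 -0.2078429 ]
{"dx": -0.0035, "dy": -0.0009, "dz": -0.0016, "rx": 0.12, "ry": -0.14, "rz": -0.06}
t 8.1 joints [ 0.21 -0.24  2.09 -0.03  1.3   2.  ] f [-0.9 -0.6  1.5]
```

Emit:
{"api": "move_arm", "payload": {"rows": [{"dx": 0, "dy": 0, "dz": 0, "rx": 0, "ry": 0, "rz": 0}, {"dx": 0, "dy": 0, "dz": 0, "rx": 0, "ry": 0, "rz": 0}, {"dx": 0, "dy": 0, "dz": 0, "rx": 0, "ry": 0, "rz": 0}, {"dx": 0, "dy": 0, "dz": 0, "rx": 0, "ry": 0, "rz": 0}], "fingers": 0.6}}

```text
t: 8.5
tool_pos: [0.4497, 0.1119, 0.0579]
ee_rot: [3.112, -0.007, -0.211]
ft_force: [-0.2, -1.0, 0.5]
width: 0.0511
```

```bash
python3 - <<'E'
from sq import *
s=get_state();print(s['tool_pos'],s['ft_force'],s['wrist_torque'],s['width'])
x=Rboard(B).inv().apply(s['tool_pos']-[B[0],B[1],0]);print("tcp in board",x)
plan(brd(x[0],-.016,.0585,B),Rboard(B)*FL,1)
p=camera_params("wrist");import pickle;pickle.dump((p,s),open("w7.pkl","wb"))
im=snapshot("wrist")[:,:,::-1].copy();cv2.imwrite("pics/w7.png",im)
cv2.imwrite("pics/w7b.png",cv2.resize(im[60:360,0:400],(800,600),interpolation=cv2.INTER_CUBIC))
E
```

```text
[0.44970568 0.1118788  0.05794027] [-0.24132743 -0.97790341  0.46971089] [-0.00445879  0.02864687 -0.01477588] 0.051091380675880455
tcp in board [-0.10667411 -0.01532361  0.05794027]
{"dx": 0.0, "dy": 0.0007, "dz": -0.0005, "rx": 1.72, "ry": -0.35, "rz": -2.14}
t 8.5 joints [ 0.21 -0.24  2.09 -0.03  1.29  2.  ] f [-0.2 -1.   0.5]
```

View pics/w7b.png

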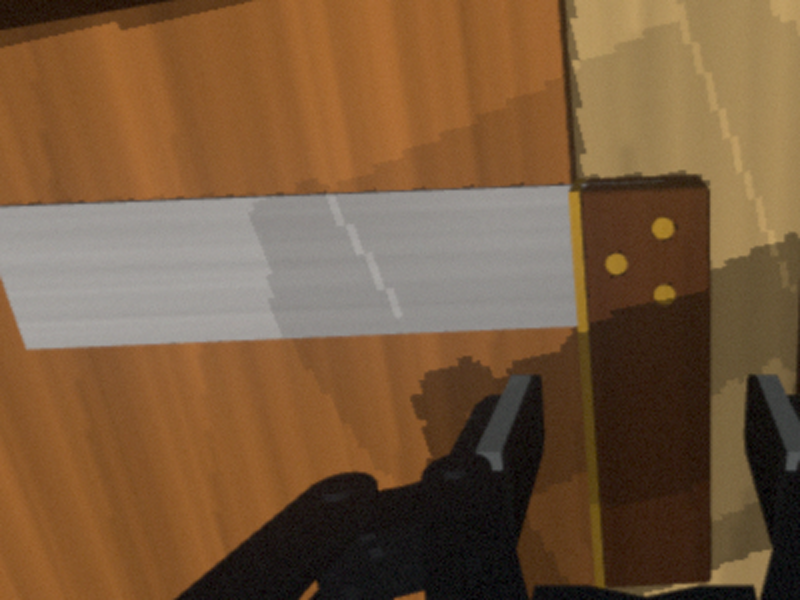

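Emit:
{"api": "move_arm", "payload": {"rows": [{"dx": 0, "dy": 0.0007, "dz": -0.0005, "rx": 1.7, "ry": -0.3, "rz": -2.1}, {"dx": 0, "dy": 0, "dz": 0, "rx": 0, "ry": 0, "rz": 0}, {"dx": 0, "dy": 0, "dz": 0, "rx": 0, "ry": 0, "rz": 0}]}}

```text
t: 8.85
tool_pos: [0.4495, 0.1113, 0.0584]
ee_rot: [3.141, -0.001, -0.175]
ft_force: [1.1, 0.6, -0.1]
width: 0.0506
```

Emit:
{"api": "move_arm", "payload": {"rows": [{"dx": 0, "dy": 0, "dz": 0, "rx": 0, "ry": 0, "rz": 0}, {"dx": 0, "dy": 0, "dz": 0, "rx": 0, "ry": 0, "rz": 0}, {"dx": 0, "dy": 0, "dz": 0, "rx": 0, "ry": 0, "rz": 0}, {"dx": 0, "dy": 0, "dz": 0, "rx": 0, "ry": 0, "rz": 0}, {"dx": 0, "dy": 0, "dz": 0, "rx": 0, "ry": 0, "rz": 0}], "fingers": 0}}

```text
t: 9.35
tool_pos: [0.4495, 0.111, 0.0588]
ee_rot: [3.138, -0.001, -0.176]
ft_force: [-1.7, -1.1, 1.0]
width: 0.0295
```

```bash
python3 - <<'E'
from sq import *
s=get_state();print(s['tool_pos'],s['ft_force'],s['wrist_torque'],s['width'])
x=Rboard(B).inv().apply(s['tool_pos']-[B[0],B[1],0]);print("tcp in board",x)
plan(brd(-.058,-.016,.0585,B),Rboard(B)*FL,1)
E
```

```text
[0.44950732 0.11103984 0.05876385] [-1.69764697 -1.13427338  1.0358428 ] [-0.27046152  0.1243718   0.00683856] 0.02945332185746887
tcp in board [-0.10672423 -0.01618425  0.05876385]
{"dx": 0.0487, "dy": -0.0003, "dz": 0.0003, "rx": 0.19, "ry": -0.06, "rz": -0.13}
t 9.35 joints [ 0.19 -0.24  2.09 -0.    1.29  1.94] f [-1.7 -1.1  1. ]
```

Emit:
{"api": "move_arm", "payload": {"rows": [{"dx": 0.006, "dy": -0.0005, "dz": 0, "rx": 0, "ry": 0, "rz": 0}, {"dx": 0.008, "dy": -0.0005, "dz": 0, "rx": 0, "ry": 0, "rz": 0}, {"dx": 0.008, "dy": -0.0005, "dz": 0, "rx": 0, "ry": 0, "rz": 0}, {"dx": 0.006, "dy": -0.0005, "dz": 0, "rx": 0, "ry": 0, "rz": 0}, {"dx": 0, "dy": -0.0005, "dz": 0, "rx": 0, "ry": 0, "rz": 0}]}}

```text
t: 9.85
tool_pos: [0.4761, 0.1065, 0.0587]
ee_rot: [3.132, 0.006, -0.176]
ft_force: [1.2, -8.1, 2.4]
width: 0.0293
```

```bash
cat > st.py <<'E'
from sq import *
s=get_state();Bi=Rboard(B).inv();print("t",s['t'],"F board",Bi.apply(s['ft_force']).round(1),"M board",Bi.apply(s['wrist_torque']).round(2),"w",s['width'].round(4))
print("tcp in board",Bi.apply(s['tool_pos']-[B[0],B[1],0]).round(4),"yaw err deg",np.degrees(s['ee_rot'][2]-B[2]).round(2),"rp",s['ee_rot'][:2].round(3))
E
python3 st.py
```

```text
Traceback (most recent call last):
  File "st.py", line 2, in <module>
    s=get_state();Bi=Rboard(B).inv();print("t",s['t'],"F board",Bi.apply(s['ft_force']).round(1),"M board",Bi.apply(s['wrist_torque']).round(2),"w",s['width'].round(4))
                                                                                                                                                    ^^^^^^^^^^^^^^^^
AttributeError: 'float' object has no attribute 'round'
```

Emit:
{"api": "move_arm", "payload": {"rows": [{"dx": 0.005, "dy": -0.0002, "dz": 0, "rx": 0, "ry": 0, "rz": 0}, {"dx": 0.005, "dy": -0.0002, "dz": 0, "rx": 0, "ry": 0, "rz": 0}, {"dx": 0.003, "dy": -0.0002, "dz": 0, "rx": 0, "ry": 0, "rz": 0}, {"dx": 0, "dy": -0.0002, "dz": 0, "rx": 0, "ry": 0, "rz": 0}]}}

```text
t: 10.25
tool_pos: [0.4883, 0.1042, 0.0588]
ee_rot: [3.129, 0.01, -0.177]
ft_force: [-0.9, -3.5, 2.8]
width: 0.0292
```

```bash
sed -i "s/s\['width'\].round(4)/round(s['width'],4)/" st.py; python3 st.py
```

```text
t 10.25 F board [-0.3 -3.6  2.8] M board [-0.16  0.04  0.14] w 0.0292
tcp in board [-0.0673 -0.0162  0.0588] yaw err deg -0.16 rp [3.129 0.01 ]
```

Emit:
{"api": "move_arm", "payload": {"rows": [{"dx": 0.002, "dy": -0.0002, "dz": 0, "rx": 0.2, "ry": 0.2, "rz": 0}, {"dx": 0.002, "dy": -0.0002, "dz": 0, "rx": 0.2, "ry": 0.2, "rz": 0}, {"dx": 0.002, "dy": -0.0002, "dz": 0, "rx": 0, "ry": 0, "rz": 0}]}}

```text
t: 10.55
tool_pos: [0.4928, 0.1033, 0.0587]
ee_rot: [3.134, 0.008, -0.177]
ft_force: [-9.3, -3.1, 6.9]
width: 0.0296
```

```bash
python3 st.py
```

```text
t 10.55 F board [-8.6 -4.6  6.9] M board [-0.65  1.36  0.23] w 0.0296
tcp in board [-0.0628 -0.0163  0.0587] yaw err deg -0.15 rp [3.134 0.008]
```

Emit:
{"api": "move_arm", "payload": {"rows": [{"dx": 0.002, "dy": -0.0002, "dz": -0.0003, "rx": 0, "ry": 0, "rz": 0}, {"dx": 0.002, "dy": -0.0002, "dz": -0.0002, "rx": 0, "ry": 0, "rz": 0}]}}

```text
t: 10.75
tool_pos: [0.4958, 0.1027, 0.0589]
ee_rot: [3.132, 0.011, -0.176]
ft_force: [-8.2, -3.4, 4.7]
width: 0.0296
```

```bash
python3 st.py
```

```text
t 10.75 F board [-7.5 -4.8  4.7] M board [-0.56  1.16  0.24] w 0.0296
tcp in board [-0.0597 -0.0163  0.0589] yaw err deg -0.14 rp [3.132 0.011]
```

Emit:
{"api": "move_arm", "payload": {"rows": [{"dx": 0.0015, "dy": -0.0002, "dz": 0, "rx": 0, "ry": 0, "rz": 0}, {"dx": 0.0015, "dy": -0.0002, "dz": 0, "rx": 0, "ry": 0, "rz": 0}]}}

```text
t: 10.95
tool_pos: [0.4977, 0.1024, 0.0588]
ee_rot: [3.131, 0.014, -0.176]
ft_force: [-10.1, -3.3, 8.3]
width: 0.0298
```

```bash
python3 st.py
```

```text
t 10.95 F board [-9.4 -5.   8.3] M board [-0.65  1.49  0.22] w 0.0298
tcp in board [-0.0577 -0.0163  0.0588] yaw err deg -0.12 rp [3.131 0.014]
```

Emit:
{"api": "move_arm", "payload": {"rows": [{"dx": 0.0015, "dy": -0.0002, "dz": -0.0003, "rx": 0, "ry": 0.2, "rz": 0}, {"dx": 0.0015, "dy": -0.0002, "dz": 0, "rx": 0, "ry": 0.2, "rz": 0}]}}

```text
t: 11.15
tool_pos: [0.4993, 0.1021, 0.0587]
ee_rot: [3.129, 0.012, -0.176]
ft_force: [-21.8, -2.6, 14.7]
width: 0.0292
```

```bash
python3 st.py
```

```text
t 11.15 F board [-21.   -6.3  14.7] M board [-0.65  3.34  0.32] w 0.0292
tcp in board [-0.0561 -0.0163  0.0587] yaw err deg -0.11 rp [3.129 0.012]
```

Emit:
{"api": "move_arm", "payload": {"rows": [{"dx": 0.0015, "dy": -0.0002, "dz": 0, "rx": 0, "ry": 0.2, "rz": 0}]}}

```text
t: 11.25
tool_pos: [0.4993, 0.1021, 0.0587]
ee_rot: [3.128, 0.013, -0.176]
ft_force: [-23.3, -2.1, 17.8]
width: 0.0295
```

```bash
python3 st.py
```

```text
t 11.25 F board [-22.6  -6.1  17.8] M board [-0.67  3.81  0.29] w 0.0295
tcp in board [-0.0561 -0.0163  0.0587] yaw err deg -0.11 rp [3.128 0.013]
```

Emit:
{"api": "move_arm", "payload": {"rows": [{"dx": 0, "dy": 0, "dz": -0.0004, "rx": 0, "ry": 0, "rz": 0}, {"dx": 0, "dy": -0.0002, "dz": 0, "rx": 0, "ry": 0, "rz": 0}, {"dx": 0, "dy": 0, "dz": 0, "rx": 0, "ry": 0, "rz": 0}]}}

```text
t: 11.55
tool_pos: [0.4989, 0.1023, 0.0589]
ee_rot: [3.128, 0.014, -0.176]
ft_force: [-1.9, -2.2, 3.0]
width: 0.0293
```

```bash
python3 st.py
```

```text
t 11.55 F board [-1.5 -2.5  3. ] M board [-0.18  0.27  0.2 ] w 0.0293
tcp in board [-0.0566 -0.0162  0.0589] yaw err deg -0.1 rp [3.128 0.014]
```

Emit:
{"api": "move_arm", "payload": {"rows": [{"dx": 0.0006, "dy": -0.0002, "dz": 0, "rx": 0, "ry": 0, "rz": 0}]}}

```text
t: 11.65
tool_pos: [0.4991, 0.1023, 0.0589]
ee_rot: [3.127, 0.015, -0.176]
ft_force: [-11.4, -5.0, 8.6]
width: 0.0295
```

```bash
python3 st.py
```

```text
t 11.65 F board [-10.4  -6.9   8.6] M board [-0.79  1.54  0.23] w 0.0295
tcp in board [-0.0564 -0.0162  0.0589] yaw err deg -0.09 rp [3.127 0.015]
```

Emit:
{"api": "move_arm", "payload": {"rows": [{"dx": 0.0002, "dy": 0, "dz": 0, "rx": 0, "ry": 0, "rz": 0}, {"dx": 0, "dy": 0, "dz": 0, "rx": 0, "ry": 0, "rz": 0}, {"dx": 0, "dy": 0, "dz": 0, "rx": 0, "ry": 0, "rz": 0}, {"dx": 0, "dy": 0, "dz": 0, "rx": 0, "ry": 0, "rz": 0}], "fingers": 0.65}}

```text
t: 12.05
tool_pos: [0.4997, 0.1026, 0.0585]
ee_rot: [3.128, 0.015, -0.176]
ft_force: [-0.1, 0.2, -0.5]
width: 0.0557
```

```bash
python3 st.py
```

```text
t 12.05 F board [-0.2  0.2 -0.5] M board [ 0.06 -0.04  0.03] w 0.0557
tcp in board [-0.0558 -0.0158  0.0585] yaw err deg -0.11 rp [3.128 0.015]
```

Emit:
{"api": "move_arm", "payload": {"rows": [{"dx": 0, "dy": 0, "dz": -0.01, "rx": 0, "ry": 0, "rz": 0}, {"dx": 0, "dy": 0, "dz": -0.025, "rx": 0, "ry": 0, "rz": 0}, {"dx": 0, "dy": 0, "dz": -0.04, "rx": 0, "ry": 0, "rz": 0}, {"dx": -0.01, "dy": -0.02, "dz": -0.04, "rx": 0, "ry": 0, "rz": 0}, {"dx": 0, "dy": 0, "dz": 0, "rx": 0, "ry": 0, "rz": 0}]}}

```text
t: 12.55
tool_pos: [0.4948, 0.1257, 0.1796]
ee_rot: [3.129, 0.016, -0.177]
ft_force: [0.4, -0.6, -0.2]
width: 0.0556
```

```bash
python3 st.py; python3 - <<'E'
from sq import *
import pickle
p=camera_params("wrist");s=get_state();pickle.dump((p,s),open("w8.pkl","wb"))
im=snapshot("wrist")[:,:,::-1].copy();cv2.imwrite("pics/w8.png",im)
X={"corner":brd(0,0,.039,B),"tip":brd(0,.14,.039,B),"pivot":brd(.02,.035,.0975,B)}
for k in X:print(k,proj(p,X[k])[0].round(1))
for th in (0,.3,.5):print(th,proj(p,brd(.02+.06*np.sin(th),.035+.06*np.cos(th),.0975,B))[0].round(1))
c=im[60:330,100:460];cv2.imwrite("pics/w8b.png",cv2.resize(c,(800,600),interpolation=cv2.INTER_CUBIC))
E
```

```text
t 12.55 F board [ 0.5 -0.5 -0.2] M board [ 0.    0.04 -0.01] w 0.0556
tcp in board [-0.0647  0.0061  0.1796] yaw err deg -0.18 rp [3.129 0.016]
corner [326.5 118.2]
tip [160.  118.9]
pivot [274.7  91.3]
0 [181.   91.6]
0.3 [181.1  61.4]
0.5 [186.2  41.6]
```

View pics/w8b.png

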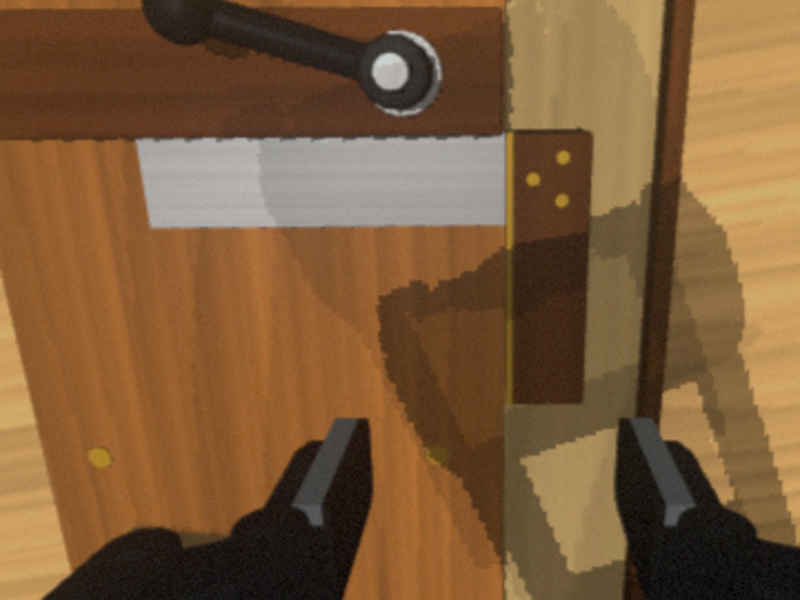

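```bash
python3 - <<'E'
from sq import *
import pickle
p,_=pickle.load(open("w8.pkl","rb"));Bi=Rboard(B).inv()
print("knob board",Bi.apply(at_z(p,183.2,64.5,.0975)-[B[0],B[1],0]).round(4))
plan(brd(.0125,.1205,.16,B),Rboard(B)*R.from_euler('z',40,degrees=True)*FL)
E
```

```text
knob board [0.0359 0.0913 0.0975]
{"dx": 0.0155, "dy": -0.0232, "dz": 0.0028, "rx": 0.09, "ry": 0.25, "rz": -8.03}
{"dx": 0.0185, "dy": -0.0208, "dz": 0.0029, "rx": 0.09, "ry": 0.25, "rz": -8.03}
{"dx": 0.0213, "dy": -0.018, "dz": 0.003, "rx": 0.09, "ry": 0.25, "rz": -8.03}
{"dx": 0.0235, "dy": -0.0148, "dz": 0.0031, "rx": 0.09, "ry": 0.25, "rz": -8.03}
{"dx": 0.0254, "dy": -0.0114, "dz": 0.0033, "rx": 0.09, "ry": 0.25, "rz": -8.03}
t 12.6 joints [ 0.2  -0.21  1.87 -0.01  1.51  1.95] f [-0.2  0.3 -0.9]
```

Emit:
{"api": "move_arm", "payload": {"rows": [{"dx": 0.0155, "dy": -0.023, "dz": 0.003, "rx": 0.1, "ry": 0.25, "rz": -8}, {"dx": 0.0185, "dy": -0.021, "dz": 0.003, "rx": 0.1, "ry": 0.25, "rz": -8}, {"dx": 0.0215, "dy": -0.018, "dz": 0.003, "rx": 0.1, "ry": 0.25, "rz": -8}, {"dx": 0.0235, "dy": -0.015, "dz": 0.003, "rx": 0.1, "ry": 0.25, "rz": -8}, {"dx": 0.0255, "dy": -0.0115, "dz": 0.003, "rx": 0.1, "ry": 0.25, "rz": -8}], "fingers": 0}}

```text
t: 13.1
tool_pos: [0.5918, 0.2265, 0.1583]
ee_rot: [-3.141, -0.0, 0.543]
ft_force: [-0.2, 0.4, -0.3]
width: 0.0001
```

```bash
python3 st.py; python3 - <<'E'
from sq import *
plan(brd(.0125,.1205,.099,B),Rboard(B)*R.from_euler('z',40,degrees=True)*FL)
E
```

```text
t 13.1 F board [-0.2  0.4 -0.3] M board [0.06 0.02 0.01] w 0.0001
tcp in board [0.0135 0.1222 0.1583] yaw err deg 41.07 rp [-3.141 -0.   ]
{"dx": -0.0009, "dy": 0.0003, "dz": 0.0297, "rx": -0.01, "ry": -0.01, "rz": 0.53}
{"dx": -0.0009, "dy": 0.0003, "dz": 0.0297, "rx": -0.01, "ry": -0.01, "rz": 0.53}
t 13.1 joints [0.33 0.06 1.64 0.   1.44 1.35] f [-0.2  0.4 -0.3]
```

Emit:
{"api": "move_arm", "payload": {"rows": [{"dx": 0.001, "dy": 0, "dz": 0.03, "rx": 0, "ry": 0, "rz": 0.5}, {"dx": 0.001, "dy": 0, "dz": 0.02, "rx": 0, "ry": 0, "rz": 0.5}, {"dx": 0, "dy": 0, "dz": 0.008, "rx": 0, "ry": 0, "rz": 0}, {"dx": 0, "dy": 0, "dz": 0, "rx": 0, "ry": 0, "rz": 0}]}}

```text
t: 13.5
tool_pos: [0.5942, 0.2286, 0.0942]
ee_rot: [-3.14, 0.004, 0.533]
ft_force: [-0.3, -0.6, 0.3]
width: 0.0003
```

```bash
python3 st.py; cat > lev.py <<'E'
from sq import *
e=np.array([np.cos(np.radians(40)),np.sin(np.radians(40))]);n=np.array([e[1],-e[0]])
def C(t): return np.array([.02,.034])+.06*np.array([np.sin(t),np.cos(t)])-.0245*n+.004*e
s=get_state();x=Rboard(B).inv().apply(s['tool_pos']-[B[0],B[1],0])[:2]
for t in (.27,.45,.65,.85,1.05,1.2,1.35,1.5,1.6,1.65):
    d=C(t)-x;x=C(t);print(t,"dx %.4f dy %.4f"%(d@e,d@n),x.round(4))
E
python3 lev.py
```

```text
t 13.5 F board [-0.2 -0.6  0.3] M board [-0.    0.    0.04] w 0.0003
tcp in board [0.0155 0.1247 0.0942] yaw err deg 40.49 rp [-3.14   0.004]
0.27 dx -0.0014 dy 0.0139 [0.0233 0.1132]
0.45 dx 0.0053 dy 0.0094 [0.0334 0.1094]
0.65 dx 0.0038 dy 0.0114 [0.0436 0.1031]
0.85 dx 0.0015 dy 0.0119 [0.0524 0.0949]
1.05 dx -0.0009 dy 0.0119 [0.0594 0.0852]
1.2 dx -0.0022 dy 0.0087 [0.0632 0.0771]
1.35 dx -0.0035 dy 0.0083 [0.0659 0.0685]
1.5 dx -0.0047 dy 0.0077 [0.0672 0.0596]
1.6 dx -0.0038 dy 0.0047 [0.0673 0.0536]
1.65 dx -0.0020 dy 0.0022 [0.0671 0.0506]
```

Emit:
{"api": "move_arm", "payload": {"rows": [{"dx": -0.001, "dy": 0.007, "dz": -0.003, "rx": 0, "ry": 0, "rz": 0.4}, {"dx": 0, "dy": 0.007, "dz": 0, "rx": 0, "ry": 0, "rz": 0}, {"dx": 0.005, "dy": 0.0095, "dz": 0, "rx": 0, "ry": 0, "rz": 0}]}}

```text
t: 13.8
tool_pos: [0.6103, 0.2092, 0.0998]
ee_rot: [-3.14, 0.002, 0.526]
ft_force: [-1.3, 1.9, -1.9]
width: -0.0006
```

```bash
python3 st.py; python3 lev.py | head -5
```

```text
t 13.8 F board [-1.6  1.6 -1.9] M board [0.29 0.17 0.03] w -0.0006
tcp in board [0.0346 0.1084 0.0998] yaw err deg 40.09 rp [-3.14e+00  2.00e-03]
0.27 dx -0.0056 dy -0.0109 [0.0233 0.1132]
0.45 dx 0.0053 dy 0.0094 [0.0334 0.1094]
0.65 dx 0.0038 dy 0.0114 [0.0436 0.1031]
0.85 dx 0.0015 dy 0.0119 [0.0524 0.0949]
1.05 dx -0.0009 dy 0.0119 [0.0594 0.0852]
```

Emit:
{"api": "move_arm", "payload": {"rows": [{"dx": 0.0035, "dy": 0.01, "dz": 0, "rx": 0, "ry": 0, "rz": 0}, {"dx": 0.0015, "dy": 0.012, "dz": 0, "rx": 0, "ry": 0, "rz": 0}, {"dx": -0.001, "dy": 0.012, "dz": 0, "rx": 0, "ry": 0, "rz": 0}, {"dx": -0.002, "dy": 0.0085, "dz": 0, "rx": 0, "ry": 0, "rz": 0}]}}

```text
t: 14.2
tool_pos: [0.6372, 0.17, 0.1017]
ee_rot: [-3.141, -0.001, 0.525]
ft_force: [0.6, 1.7, 0.4]
width: 0.0002
```

```bash
python3 st.py; python3 - <<'E'
from lev import *
x=Rboard(B).inv().apply(s['tool_pos']-[B[0],B[1],0])[:2]
for t in (1.35,1.5,1.6,1.65):
    d=C(t)-x;x=C(t);print(t,"dx %.4f dy %.4f"%(d@e,d@n))
E
```

```text
t 14.2 F board [0.3 1.8 0.4] M board [0.22 0.01 0.02] w 0.0002
tcp in board [0.0679 0.0744 0.1017] yaw err deg 40.06 rp [-3.141e+00 -1.000e-03]
0.27 dx -0.0093 dy -0.0584 [0.0233 0.1132]
0.45 dx 0.0053 dy 0.0094 [0.0334 0.1094]
0.65 dx 0.0038 dy 0.0114 [0.0436 0.1031]
0.85 dx 0.0015 dy 0.0119 [0.0524 0.0949]
1.05 dx -0.0009 dy 0.0119 [0.0594 0.0852]
1.2 dx -0.0022 dy 0.0087 [0.0632 0.0771]
1.35 dx -0.0035 dy 0.0083 [0.0659 0.0685]
1.5 dx -0.0047 dy 0.0077 [0.0672 0.0596]
1.6 dx -0.0038 dy 0.0047 [0.0673 0.0536]
1.65 dx -0.0020 dy 0.0022 [0.0671 0.0506]
1.35 dx -0.0054 dy 0.0032
1.5 dx -0.0047 dy 0.0077
1.6 dx -0.0038 dy 0.0047
1.65 dx -0.0020 dy 0.0022
```

Emit:
{"api": "move_arm", "payload": {"rows": [{"dx": -0.005, "dy": 0.0035, "dz": 0.002, "rx": 0, "ry": 0, "rz": 0}, {"dx": -0.0045, "dy": 0.0075, "dz": 0, "rx": 0, "ry": 0, "rz": 0}]}}

```text
t: 14.4
tool_pos: [0.6347, 0.154, 0.0994]
ee_rot: [-3.141, -0.001, 0.524]
ft_force: [-1.1, 0.6, -1.0]
width: 0.0002
```

```bash
python3 st.py
```

```text
t 14.4 F board [-1.2  0.4 -1. ] M board [ 0.29  0.07 -0.04] w 0.0002
tcp in board [0.0682 0.0581 0.0994] yaw err deg 40.01 rp [-3.141e+00 -1.000e-03]
```

Emit:
{"api": "move_arm", "payload": {"rows": [{"dx": -0.0015, "dy": 0.002, "dz": 0, "rx": 0, "ry": 0, "rz": 0}, {"dx": -0.0015, "dy": 0.002, "dz": 0, "rx": 0, "ry": 0, "rz": 0}]}}

```text
t: 14.6
tool_pos: [0.6336, 0.1496, 0.0996]
ee_rot: [-3.137, -0.003, 0.524]
ft_force: [2.2, 25.4, 0.1]
width: 0.0
```

```bash
python3 st.py
```

```text
t 14.6 F board [-2.2 25.4  0.1] M board [3.85 0.46 0.08] w 0.0
tcp in board [0.0679 0.0537 0.0996] yaw err deg 40.0 rp [-3.137e+00 -3.000e-03]
```

Emit:
{"api": "move_arm", "payload": {"rows": [{"dx": 0, "dy": -0.003, "dz": 0, "rx": 0, "ry": 0, "rz": 0}, {"dx": 0, "dy": -0.017, "dz": 0, "rx": 0, "ry": 0, "rz": 0}, {"dx": 0, "dy": 0, "dz": -0.03, "rx": 0, "ry": 0, "rz": 5}, {"dx": 0, "dy": 0, "dz": -0.045, "rx": 0, "ry": 0, "rz": 8}, {"dx": -0.02, "dy": 0, "dz": -0.045, "rx": 0, "ry": 0, "rz": 8}]}}

```text
t: 15.1
tool_pos: [0.5997, 0.163, 0.2151]
ee_rot: [-3.138, 0.012, 0.149]
ft_force: [0.6, -0.8, -0.3]
width: -0.0003
```

```bash
python3 st.py; python3 - <<'E'
from sq import *
plan(brd(-.085,.02,.20,B),Rboard(B)*FL)
E
```

```text
t 15.1 F board [ 0.8 -0.7 -0.3] M board [-0.08 -0.02  0.01] w -0.0003
tcp in board [0.0322 0.061  0.2151] yaw err deg 18.49 rp [-3.138  0.012]
{"dx": -0.0413, "dy": 0.0006, "dz": 0.0055, "rx": -0.04, "ry": 0.23, "rz": 6.16}
{"dx": -0.0411, "dy": 0.005, "dz": 0.0054, "rx": -0.04, "ry": 0.23, "rz": 6.16}
{"dx": -0.0403, "dy": 0.0094, "dz": 0.0052, "rx": -0.04, "ry": 0.23, "rz": 6.16}
t 15.1 joints [0.22 0.02 1.59 0.   1.54 1.64] f [ 0.6 -0.8 -0.3]
```

Emit:
{"api": "move_arm", "payload": {"rows": [{"dx": -0.041, "dy": 0.0005, "dz": 0.0, "rx": 0, "ry": 0.2, "rz": 6}, {"dx": -0.041, "dy": 0.005, "dz": 0.002, "rx": 0, "ry": 0.2, "rz": 6}, {"dx": -0.04, "dy": 0.0095, "dz": 0.002, "rx": 0, "ry": 0.2, "rz": 6}, {"dx": 0, "dy": 0, "dz": 0, "rx": 0, "ry": 0, "rz": 0}]}}

```text
t: 15.5
tool_pos: [0.4722, 0.1448, 0.2186]
ee_rot: [-3.137, -0.008, -0.183]
ft_force: [0.5, 0.1, 0.3]
width: -0.0001
```

```bash
python3 - <<'E'
from sq import *
import pickle
p=camera_params("wrist");s=get_state();pickle.dump((p,s),open("w9.pkl","wb"))
im=snapshot("wrist")[:,:,::-1].copy();cv2.imwrite("pics/w9.png",im)
for k,X in {"corner":(0,0,.039),"tip":(0,.14,.039),"knob":(.08,.035,.0975)}.items():print(k,proj(p,brd(*X,B))[0].round(1))
t=snapshot("top")[:,:,::-1];cv2.imwrite("pics/top9.png",t)
a=cv2.resize(im[40:340,60:420],(552,460),interpolation=cv2.INTER_CUBIC)
b=cv2.resize(t[130:300,180:300],(248,351),interpolation=cv2.INTER_CUBIC)
c=np.zeros((460,800,3),np.uint8);c[:,:552]=a;c[:351,552:]=b;cv2.imwrite("pics/fin.png",c)
E
```

```text
corner [343.7  92.6]
tip [196.9  94.1]
knob [300.  -33.3]
```

View pics/fin.png

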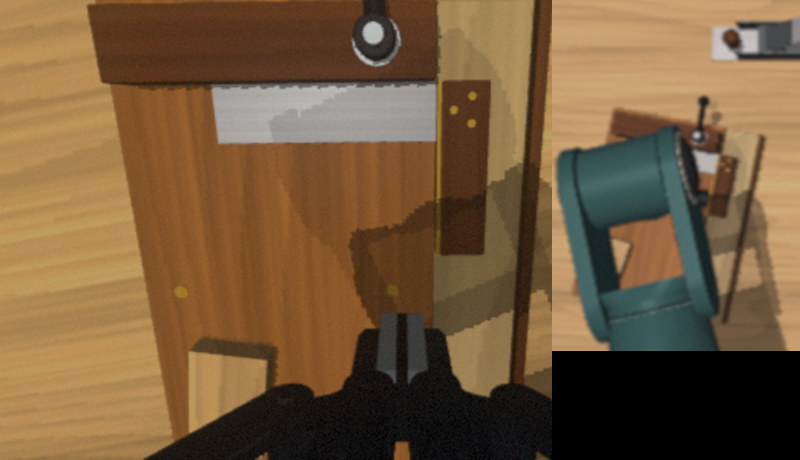

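```bash
python3 - <<'E'
from sq import *
import pickle
for nm,cols,rr in (("w9",(205,225,250,275,300,320,335),range(84,106)),("w8",(170,200,230,260,290,315),range(108,132))):
    im=cv2.imread(f"pics/{nm}.png")
    for c in cols: print(nm,c,[int(v) for v in im[rr[0]:rr[-1],c-1:c+2,0].mean(1)])
im=cv2.imread("pics/w9.png");p,_=pickle.load(open("w9.pkl","rb"))
for r in (70,80,100,120,140,160,180,195,210,230,250): print(r,[int(v) for v in im[r,334:354,2]])
print([proj(p,brd(x,0,.036,B))[0].round(1).tolist() for x in (0,-.1)])
E
```

```text
w9 205 [31, 29, 33, 32, 31, 29, 32, 27, 27, 25, 37, 85, 94, 106, 149, 158, 160, 156, 157, 157, 158]
w9 225 [34, 34, 35, 32, 36, 36, 35, 30, 31, 28, 46, 90, 109, 153, 164, 164, 163, 163, 163, 162, 166]
w9 250 [34, 35, 36, 37, 34, 34, 38, 31, 29, 36, 74, 97, 122, 164, 174, 171, 170, 169, 171, 171, 173]
w9 275 [37, 36, 36, 38, 38, 33, 38, 36, 28, 40, 95, 112, 164, 179, 181, 177, 177, 176, 175, 174, 160]
w9 300 [35, 35, 37, 35, 36, 35, 33, 31, 29, 42, 73, 90, 146, 158, 158, 154, 154, 156, 157, 157, 157]
w9 320 [33, 35, 35, 33, 29, 31, 35, 30, 29, 51, 76, 83, 108, 149, 152, 150, 151, 153, 155, 156, 154]
w9 335 [32, 31, 31, 34, 33, 31, 30, 22, 34, 60, 77, 88, 142, 152, 151, 148, 149, 148, 151, 151, 150]
w8 170 [34, 31, 34, 32, 35, 34, 32, 36, 38, 35, 36, 33, 37, 41, 81, 113, 156, 163, 164, 163, 160, 163, 164]
w8 200 [36, 36, 35, 33, 39, 37, 36, 36, 38, 34, 37, 35, 33, 45, 101, 142, 167, 169, 170, 168, 166, 169, 171]
w8 230 [35, 37, 36, 36, 38, 38, 40, 39, 38, 36, 38, 35, 35, 47, 91, 146, 156, 157, 154, 151, 155, 155, 156]
w8 260 [35, 35, 36, 37, 39, 34, 39, 36, 39, 36, 38, 38, 38, 62, 128,
[... 616 characters left out ...]
, 95, 81, 80, 81, 79, 77]
140 [126, 127, 128, 129, 129, 130, 133, 134, 130, 111, 94, 146, 156, 121, 92, 82, 74, 77, 73, 77]
160 [124, 125, 127, 129, 129, 130, 133, 136, 133, 94, 93, 144, 151, 105, 81, 78, 77, 77, 75, 77]
180 [78, 78, 77, 77, 79, 74, 83, 80, 76, 58, 70, 81, 83, 60, 53, 47, 48, 50, 51, 45]
195 [89, 93, 92, 91, 96, 93, 95, 94, 97, 79, 93, 109, 93, 72, 58, 59, 57, 56, 59, 61]
210 [89, 89, 93, 92, 91, 87, 89, 90, 89, 105, 107, 101, 103, 102, 102, 105, 100, 106, 104, 110]
230 [89, 89, 91, 93, 87, 90, 84, 86, 94, 102, 105, 107, 106, 104, 106, 103, 108, 107, 106, 111]
250 [59, 62, 74, 73, 80, 79, 73, 74, 82, 85, 89, 88, 85, 86, 91, 87, 88, 91, 93, 91]
[[343.5, 92.7], [342.5, 193.2]]
```

```bash
python3 - <<'E'
import cv2
im=cv2.imread("pics/w9.png").astype(int)
for c in (150,180,205,225,250,275,300,320,335): print(c,[tuple(int(v) for v in im[r,c-1:c+2,::2].mean(0)) for r in range(90,100)])
E
```

```text
150 [(29, 90), (23, 85), (29, 89), (23, 73), (19, 55), (19, 64), (33, 102), (33, 112), (41, 130), (39, 132)]
180 [(29, 86), (27, 82), (23, 75), (19, 54), (16, 50), (27, 74), (30, 90), (40, 119), (43, 128), (44, 137)]
205 [(32, 88), (27, 83), (27, 75), (25, 54), (37, 55), (85, 93), (94, 101), (106, 112), (149, 154), (158, 164)]
225 [(35, 89), (30, 81), (31, 70), (28, 49), (46, 59), (90, 96), (109, 112), (153, 160), (164, 171), (164, 171)]
250 [(38, 89), (31, 78), (29, 58), (36, 54), (74, 83), (97, 102), (122, 129), (164, 171), (174, 180), (171, 178)]
275 [(38, 86), (36, 77), (28, 52), (40, 54), (95, 99), (112, 116), (164, 169), (179, 182), (181, 185), (177, 183)]
300 [(33, 84), (31, 70), (29, 51), (42, 58), (73, 80), (90, 94), (146, 151), (158, 164), (158, 163), (154, 161)]
320 [(35, 76), (30, 54), (29, 47), (51, 63), (76, 83), (83, 89), (108, 113), (149, 155), (152, 158), (150, 156)]
335 [(30, 73), (22, 50), (34, 51), (60, 71), (77, 84), (88, 93), (142, 147), (152, 157), (151, 156), (148, 154)]
```

```bash
python3 -c "
from cell import *
print(hand_in())"
```

```text
the job is handed in; nothing more can be done
None
```

The try square is on the board with its blade flush against the fence and its stock flush on the running edge, and the clamp lever is at its stop. I handed the job in at about 15.6 s, with the gripper clear of everything. No verdict came back.

**What I did**
- **Placing:** I lifted the square off the rest and lowered it until the blade just touched the deck (about 4 N). I then moved the stock onto the edge, let go so it settled flat, and gripped it again.
- **Squaring the fence:** I slid the square along the edge until it met a hard stop. The push reached about 23 N, and the stop came about 1 mm short of where my board fit put it. I let the force off before releasing.
- **Locking:** I swung the lever clockwise with the closed fingers until it stopped, at about 25 N, and then backed away.

**Last checks**
- **Blade and fence:** the final wrist picture shows no deck between blade and fence at the tip or the corner. That is good to about 0.5–1 mm.
- **Stock and edge:** the thin dark line between stock and edge is the same at both ends, so the stock sits flush.
- **Lever:** the final pictures show it pointing along +x.
- **Other tools:** the offcut and bench plane were in the final pictures and look unmoved. I did not check the mallet or marking gauge again, but the arm did not go near them after the pickup.

**What disagreed**
- **First grip:** the tool was pushed back about 4 mm as the fingers closed on the rest, and the square sat about 2° askew. Regripping on the deck fixed that.
- **Board position:** the first estimate from the top camera was off by 3–5 mm. I corrected it from the wrist camera before placing the square.

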